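Fit the sprung paper-roll spindle into its holder

TASK

Fit the paper roll into the empty bench holder: put its brass spring plunger into the slotted cup on the left bracket, squeeze the spring against that bracket's back plate until the plain steel pin at the other end drops in front of the round cup, and ease off so the pin goes fully home. Leave it hanging level between both brackets and let go. Push gently: do not ram the plunger to its stop or force anything against the brackets, and leave the other things on the table where they are.

Things in the scene. Friction and masses are not known exactly. Their poses are not given: they have to be found in the camera images.
- spindle: white paper roll (44 mm across, 150 long) on a spindle, about 0.27 kg. Origin on its axis at mid length; y runs along the axis to the brass plunger. Square blue flanges 48 x 48 x 5 mm end it at y = +-80 mm; it lies on them, z up, axis 24 mm above the table. Grip the paper at mid length, across the axis. Seated, the axis is 100 mm above the table, over the holder's x = 0, parallel to the rail.
- plunger_tip (a point): centre of the rounded end of the brass plunger (12 mm across), on the spindle's axis at y = 110 mm when free. It can be pushed in 20 mm to a hard stop; its spring pushes back with 3 N from the start and 0.35 N more per mm (10 N at the stop). Seated, it is left pushed in 3 mm.
- pin_tip (a point): centre of the end of the plain fixed steel pin (12 mm across, 18 mm long, end rounded) on the spindle's axis at y = -98 mm
- holder: fixed holder; origin under the middle of its dark base (110 x 340 mm in x, y; top at z = 10), z up, y along the rail to the left (slotted) bracket. A grey carriage with both brackets, 205 mm from cup floor to back plate, is clamped on the rail up to 35 mm off the middle either way along y: this offset s is not measured and must be felt or seen. The carriage holds firm under the work.
- left_nominal (a point): point on the holder where the slot's floor meets the left back plate's inner face (facing -y) if s = 0: holder frame (0, 107, 94) mm; the real one is s along y from it. The plate is 50 mm wide in x, its top at z = 164. The slot, 16 mm wide in x and 8 deep in y, is open above; its cheeks are upright to z = 114, then flare out to about z = 130.
- right_nominal (a point): centre of the round cup's blind floor if s = 0: holder frame (0, -98, 103.5) mm; the real one is s along y from it. The cup opens towards +y, 10 mm deep, 16 mm wide inside, flaring to 24 at the mouth (y = -88); bracket top z = 122, back y = -110. The pin rests fully home with its tip on this floor; it clears the mouth when shifted 10 mm or more to +y (plunger in 13 mm), the stop comes at 17.
- kitchen_timer: bystander: red and white kitchen timer, 62 x 62 x 48 mm, origin under its centre
- squeeze_bottle_2: bystander: brown squeeze bottle, diameter 56 mm, 185 mm tall, origin under its centre
- bark_7: bystander: broken piece of brown chocolate, 48 x 55 x 12 mm, origin under its centre

How it is judged (in metres and radians):
At the end, for the whole second after the job is handed in: The released spindle rests level in both cups, plunger in the left one: axis 100 mm (+-4) above the table, x within 4 mm and y within 40 mm of the holder's middle, parallel to it within 0.04 rad, plunger pushed in 1.2 to 5.5 mm (pin home), bearing with over 1 N, at rest (z of spindle in the frame of holder between 0.096 and 0.104 m and x of spindle in the frame of holder between -0.004 and 0.004 m and y of spindle in the frame of holder between -0.04 and 0.04 m and y of plunger_tip in the frame of spindle between 0.1045 and 0.1088 m and angle between the y axis of spindle and the y axis of holder, either way round below 0.04 rad and contact force between spindle and holder above 1 N and linear speed of spindle below 0.02 m/s and angular speed of spindle below 0.2 rad/s and y of plunger_tip in the frame of holder above 0.05 m); the robot touches nothing.
It fails at once if the spindle is forced against the holder with more than 25 N (contact force between spindle and holder above 25 N).
It fails at once if the robot presses on the holder with more than 25 N (contact force between any of the fingers, the arm and holder above 25 N).
It fails at once if a bystander is moved by more than 20 mm (distance of any of kitchen_timer, squeeze_bottle_2, bark_7 from where it was at the start of the episode above 0.02 m).
It also fails if it takes over 64 s, if anything falls off the work surface, if the arm or the gripper's body presses on something with over 40 N, if the wrist force passes 120 N, or if a joint passes its speed limit or range.

ROBOT

A 6-joint arm with a two-finger parallel gripper is mounted at the origin on a cart in front of the work surface, level with it; the furniture and walls round the work are solid. World frame = base frame: x ahead of the robot, y to its left, z up, the work surface at z = 0. Lengths are in mm, angles in rad, forces in N, time in s.
With the tool pointing down it reaches from about 250 to 775 mm from the base axis. Payload 4 kg.
Tool frame: the origin (TCP) lies midway between the tips of the shut fingers; the grasp point (between the pads) lies hold_point_z behind it (hold_point_z is the distance from the TCP to the grasp point, in mm); z points along the fingers, y is the direction in which the jaws open and shut (so a half turn about z gives the same grasp; the last joint's range is limited). The gripper opens to 85 mm and grips with 20 to 120 N. Pads are 22 mm wide; open, the fingers measure 114 mm over their backs; the gripper's body (76 mm by 85 mm) begins 54 mm behind the grasp point. The pads swing forward as they close: fully open they stand 13 mm farther back than shut.
Start: joints at [1.192, 0.087, 1.371, -0, 1.684, -0.103], TCP at [149.783, 529.229, 231.341] pointing down, gripper open.
Joint ranges: [-3.1, 3.1], [-0.76, 2.03], [0.27, 2.55], [-1.08, 4.22], [0.17, 2.65], [-2.57, 2.57]. Speed limits (rad/s): [2.79, 2.79, 3.14, 3.14, 3.14, 3.14].

INTERFACE

Orientations are given as a unit quaternion [w, x, y, z].
In Python, from station import get_state, capture, close_job, hold_point_z gives the robot as it stands.
- The arm moves only by the tool apply_moves, never from a script. Its argument "targets" is a list of rows, each a list of 3 entries, a list of its own where there are three numbers: the turn, a rotation vector about the tool's x, y, z in degrees, then the shift along the tool's x, y, z in m, then the finger opening in m, from 0 to 0.0854. In form: [[[ax, ay, az], [x, y, z], fingers], ...]. A call has exactly 8 rows; each row shifts and turns the commanded pose from where the row before left it, along the tool's axes as they then stand; what a row does not reach is not made up. A row lasts 1/12 s, in which the tool goes at most 41.7 mm and 7.16 degrees, less where a joint would pass 70% of its speed; a pose out of reach is approached as far as the arm can. A call with a gripper value outside its range is refused whole. The fingers move at their own pace and stop on an object; the grip force is fixed at half the most. Time passes only in rows, so rows that do not move let the fingers close, or fill a call up. It gives the time, the measured TCP pose, the force and the opening at its end, in the units of the state.
- get_state(): the state, without advancing time (a new reading comes with each control period).
- capture(name): name is "scene" or "top" or "wrist"; returns a dict with "color" (420x560x3 uint8, red, green, blue), "z_map" (420x560 float32, mm along the optical axis (not along the pixel's ray), 0 where there is no reading), "intrinsics" (3x3 intrinsics, pixels), "extrinsics" (4x4, takes a point from camera to world coordinates); the wrist camera has in their place "tool_from_camera" (4x4, takes a point from camera to tool coordinates, whose origin is the TCP and whose axes are the flange's). Camera axes: x right, y down, z forward; pixel columns grow to the right and rows downward; lengths in mm; the calibration is good to about 2 mm. A picture is of the moment at which its call begins: read the wrist's pose just before it.
- close_job(): hands the job in, once; it reports no verdict.
The state is a dict: "time_s": time; "q": joint angles; "qvel": joint speeds; "effort": joint torques, N m; "eef_pos": TCP position; "eef_rot": TCP orientation; "wrist_force": force on the tool from outside, world axes, zero at the start; "ft_torque": the same for the moment, N m; "gripper_width": opening from 0.0 (shut) to 1.0 (fully open).
Only numpy, scipy, OpenCV 4.12 (cv2) and the standard library are available. Lean on these libraries where they do the work, as an engineer would, in place of code of your own. Each camera call takes 0.05 s, during which the arm holds its last target.

## Working session

There is one attempt and no reset: what is moved stays moved. The work goes in short steps, Python scripts to look and compute and a tool call to move; the robot and the scene stay as the last step left them, time stands still between calls to the robot, and variables do not carry over. Pictures are saved under pics/ and viewed, and the job is handed in when it is done.

Besides the shell and the picture viewer there is one more tool, called after ">>>" by a JSON object that holds its "fn" and its "kwargs". apply_moves: Moves the arm, as the interface text tells. Its arguments: {"type":"object","properties":{"targets":{"type":"array"}},"required":["targets"]}

```bash
ls; mkdir -p pics
python3 - <<'E'
from station import *
import cv2,numpy as np
s=get_state(); print(s); print(hold_point_z() if callable(hold_point_z) else hold_point_z)
for n in ("scene","top"):
    c=capture(n); cv2.imwrite(f"pics/{n}0.png",c["color"][:,:,::-1]); np.savez(f"{n}0.npz",**c)
    print(n,c["intrinsics"],c["extrinsics"])
E
```

```text
pics
{'time_s': 0.0, 'q': array([ 1.19191567e+00,  8.79457120e-02,  1.37228330e+00, -1.81217611e-05,
        1.68357515e+00, -1.03133767e-01]), 'qvel': array([ 0.0002445 , -0.00016335, -0.00091157,  0.00011318,  0.00026313,
       -0.00192992]), 'effort': array([-3.02159876e-06, -3.51886940e+01, -3.13260591e+01, -1.07396729e-04,
        1.12196026e-02, -1.77493668e-06]), 'eef_pos': array([149.58820566, 528.74731567, 230.12945553]), 'eef_rot': array([-2.55178236e-04,  1.37437966e-01,  9.90509759e-01, -1.07594529e-03]), 'wrist_force': array([0.54267195, 0.9212601 , 0.00994328]), 'ft_torque': array([-0.04645934, -0.01912275,  0.03113969]), 'gripper_width': 1.0029595660956028}
18.700000000000003
scene [[527.07335059   0.         281.45946415]
 [  0.         527.07335059 207.72427307]
 [  0.           0.           1.        ]] [[ 8.69492595e-01 -3.81178328e-01  3.14142816e-01  1.72210325e+02]
 [-4.93704534e-01 -6.90542539e-01  5.28589476e-01 -7.03732493e+02]
 [ 1.54421249e-02 -6.14698368e-01 -7.88611093e-01  1.04219975e+03]
 [ 0.00000000e+00  0.00000000e+00  0.00000000e+00  1.00000000e+00]]
top [[534.22514327   0.         280.08949701]
 [  0.         534.22514327 212.89038975]
 [  0.           0.           1.        ]] [[-4.50826469e-03 -9.86641881e-01  1.62841870e-01  3.60999288e+02]
 [-9.99966618e-01  3.33825574e-03 -7.45785636e-03 -5.73883771e+01]
 [ 6.81462562e-03 -1.62870056e-01 -9.86623994e-01  1.32683524e+03]
 [ 0.00000000e+00  0.00000000e+00  0.00000000e+00  1.00000000e+00]]
```

View pics/scene0.png

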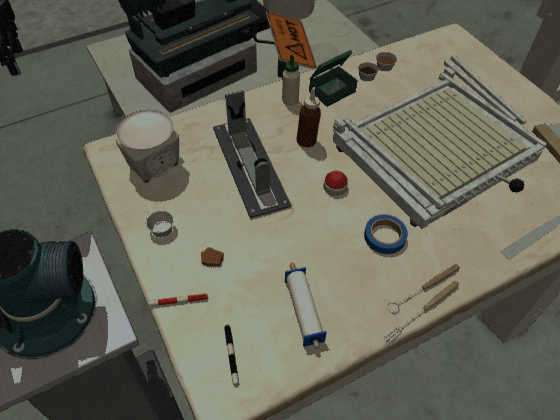

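View pics/top0.png

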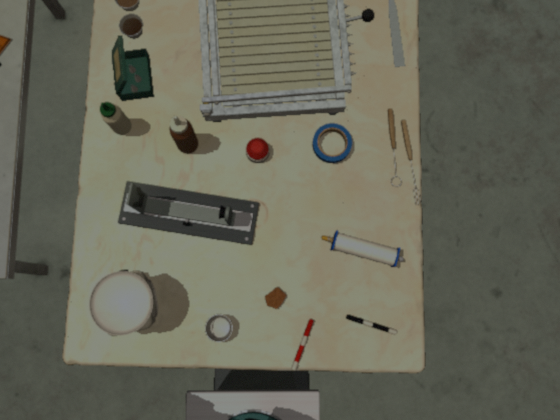

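The scene view shows the roll at about (305,305), with its brass plunger at the upper end (292,267). The holder is at (250,160) with its tall plate at (236,110). In the top view the holder is at (190,212), tall plate to the left, and the roll is at (365,248) with its plunger to the left at (327,239).

```bash
cat > h.py <<'E'
import numpy as np,cv2
def world(c):
    z=c["z_map"].astype(float);K=c["intrinsics"];E=c["extrinsics"]
    v,u=np.mgrid[:420,:560]
    P=np.stack([(u-K[0,2])/K[0,0]*z,(v-K[1,2])/K[1,1]*z,z],-1)
    W=P@E[:3,:3].T+E[:3,3]; W[z==0]=np.nan
    return W
def proj(c,p):
    E=c["extrinsics"];q=E[:3,:3].T@(np.array(p,float)-E[:3,3]);K=c["intrinsics"]
    return (K@q)[:2]/q[2]
E
python3 - <<'E'
from h import *
c=np.load("top0.npz");W=world(c);I=c["color"]
for n,(r0,r1,c0,c1) in dict(holder=(170,255,105,275),roll=(222,280,312,415)).items():
    b=cv2.resize(I[r0:r1,c0:c1],None,fx=(780/(c1-c0)),fy=(780/(c1-c0)),interpolation=cv2.INTER_CUBIC)
    b=cv2.convertScaleAbs(b,alpha=1.6)
    cv2.imwrite(f"pics/{n}_top.png",b[:,:,::-1]); print(n,b.shape)
c2=np.load("scene0.npz");I=c2["color"]
for n,(r0,r1,c0,c1) in dict(holder=(85,225,195,310),roll=(255,360,270,345)).items():
    f=590/(r1-r0)
    b=cv2.convertScaleAbs(cv2.resize(I[r0:r1,c0:c1],None,fx=f,fy=f,interpolation=cv2.INTER_CUBIC),alpha=1.6)
    cv2.imwrite(f"pics/{n}_sc.png",b[:,:,::-1]); print(n,b.shape)
for Wn,W,cc in(("top",W,c),("scene",world(c2),c2)):
  x,y,z=W[...,0],W[...,1],W[...,2]
  print(Wn, "table z",np.nanmedian(z[(np.abs(x-350)<100)&(np.abs(y)<40)]))
  # roll: near pixel region
  p=W[248,365] if Wn=="top" else W[305,305]; print(p)
  m=(np.hypot(x-p[0],y-p[1])<130)&(z>12)&(z<60)
  Q=W[m];print(m.sum(),Q[:,2].max(),np.percentile(Q[:,2],95))
  r=cv2.minAreaRect(Q[:,:2].astype(np.float32));print("roll",r)
  p=W[212,190] if Wn=="top" else W[160,250];print(p)
  m=(np.hypot(x-p[0],y-p[1])<230)&(z>5)&(z<16)
  Q=W[m];
  lab=cv2.connectedComponents(m.astype(np.uint8))[1]
  l=np.bincount(lab[m]).argmax();Q=W[lab==l]
  print("base",cv2.minAreaRect(Q[:,:2].astype(np.float32)),np.median(Q[:,2]))
E
```

```text
holder (390, 780, 3)
roll (439, 780, 3)
holder (590, 485, 3)
roll (590, 421, 3)
top table z -1.3108694013084232
[ 486.00597855 -270.9202357    46.67552075]
1301 52.07720817034328 47.087720262592256
roll ((488.9321594238281, -267.77606201171875), (204.26124572753906, 46.43825149536133), 74.51383972167969)
[578.98898444 155.21936059  24.14422121]
base ((581.4150390625, 161.02981567382812), (341.0693359375, 111.94025421142578), 80.5066146850586) 9.50948013483162
scene table z 0.5926542966137731
[ 483.78955679 -285.80443558   48.49516988]
1636 52.71085340300033 48.53890157966072
roll ((490.22222900390625, -270.7117919921875), (204.92446899414062, 47.301246643066406), 74.24966430664062)
[583.66088137 156.69239083  24.69870057]
base ((582.89599609375, 159.38348388671875), (342.2901916503906, 113.36412811279297), 80.51461029052734) 10.681845815011798
```

View pics/holder_top.png

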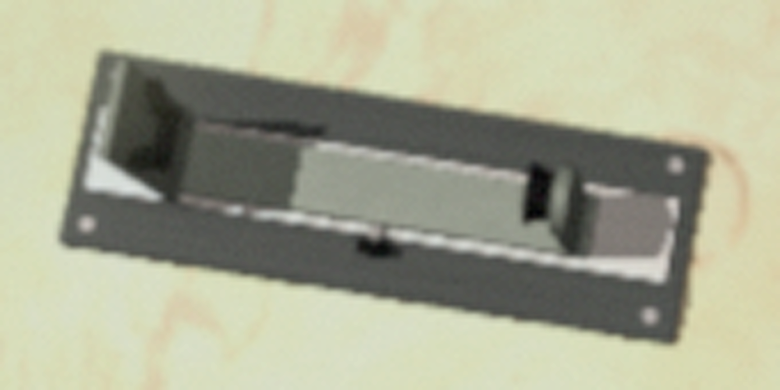

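View pics/roll_top.png

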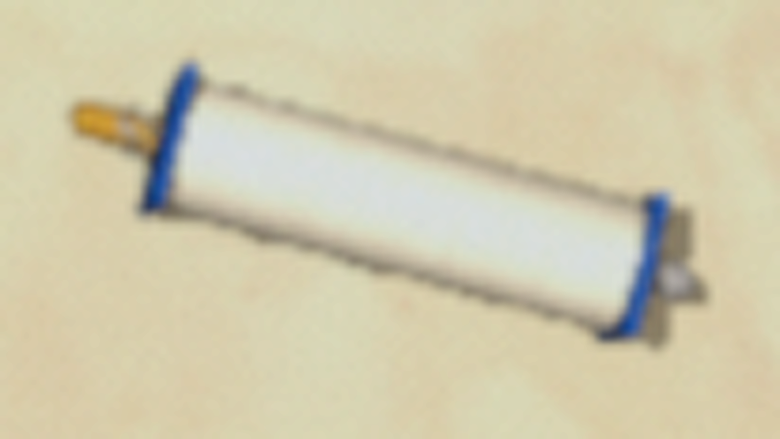

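View pics/holder_sc.png

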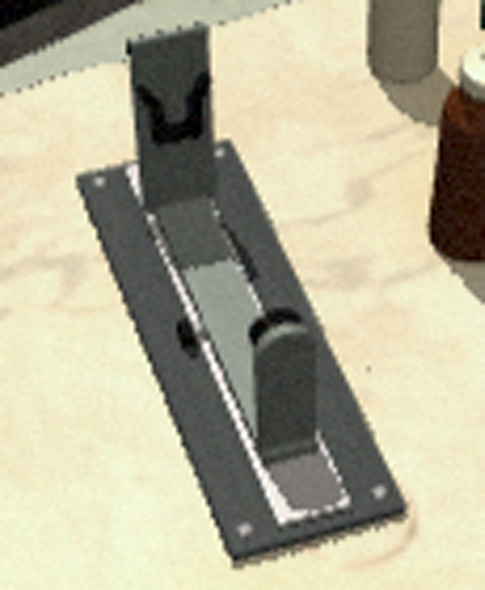

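Run:
```python
from h import *
for n in("top","scene"):
  c=np.load(n+"0.npz");W=world(c);x,y,z=W[...,0],W[...,1],W[...,2]
  # holder frame
  ce=np.array([582.,160.2]);a=np.deg2rad(80.5);yd=np.array([np.cos(a),np.sin(a)]);xd=np.array([yd[1],-yd[0]])
  hx=(x-ce[0])*xd[0]+(y-ce[1])*xd[1];hy=(x-ce[0])*yd[0]+(y-ce[1])*yd[1]
  m=(abs(hx)<60)&(abs(hy)<190)
  print(n)
  for lo,hi in((134,158),(60,90),(95,120)):
    for s0,s1 in((70,170),(-150,-20)):
      k=m&(z>lo)&(z<hi)&(hy>s0)&(hy<s1)
      if k.sum()>5: print(lo,s0,k.sum(),"hy",np.percentile(hy[k],[2,10,25,50,75,90,98]).round(1),"hx",np.percentile(hx[k],[2,50,98]).round(1),"zmax",z[k].max().round(1))
  # roll
  cr=np.array([489.5,-269.2]);a=np.deg2rad(74.4);d=np.array([np.cos(a),np.sin(a)]);e=np.array([d[1],-d[0]])
  l=(x-cr[0])*d[0]+(y-cr[1])*d[1];t=(x-cr[0])*e[0]+(y-cr[1])*e[1]
  k=(abs(l)<65)&(abs(t)<40)&(z>20)
  from scipy.optimize import least_squares
  P=np.stack([l[k],t[k],z[k]],1)
  f=lambda p:np.hypot(P[:,1]-p[0]-p[1]*P[:,0],P[:,2]-p[2])-22
  r=least_squares(f,[0,0,24],loss='soft_l1');print("cyl",r.x,np.abs(r.fun).mean())
  k=(abs(t)<40)&(abs(l)<140)
  I=c["color"].astype(int)
  blue=k&(I[...,2]>I[...,0]+40)
  for sg in(1,-1):
    b=blue&(l*sg>0);print("flange",sg,b.sum(),np.percentile(l[b],[2,50,98]).round(1),np.percentile(t[b],[2,50,98]).round(1))
  k=k&(z>10);print("ends",np.nanmin(l[k]),np.nanmax(l[k]))
  k1=k&(l>88);print("tip",np.median(t[k1]),np.median(z[k1]));k1=k&(l<-92);print(np.median(t[k1]),np.median(z[k1]))
```

```text
top
134 70 67 hy [105.1 105.6 105.9 106.4 106.9 107.2 108. ] hx [-24.6   1.5  22.1] zmax 157.8
60 70 35 hy [ 97.3  98.7 104.1 106.  106.8 107.2 107.9] hx [-25.2 -15.1  23.8] zmax 90.0
60 -150 27 hy [-111.2 -111.  -110.8 -110.6 -110.2 -107.4 -104.7] hx [-17.9  -5.7  15.7] zmax 89.7
95 70 77 hy [ 97.2  97.8  98.7 103.1 106.1 106.9 108.1] hx [-24.7  -1.   15.3] zmax 119.4
95 -150 127 hy [-110.9 -110.2 -106.8 -100.8  -94.7  -91.   -89.3] hx [-16.9  -3.1  15.5] zmax 119.9
cyl [-2.55615774e-01 -2.11606941e-03  2.22211337e+01] 1.6537204773283338
flange 1 35 [71.5 73.8 75. ] [-23.4  -1.7  16.9]
flange -1 31 [-83.8 -81.6 -79.7] [-23.3  -5.2  17.5]
ends -100.91366186481152 103.35330481766766
tip -0.6784548509516881 26.855420629563923
-1.0073174063132164 25.68319638272169
scene
134 70 140 hy [101.9 103.4 104.4 106.  107.4 108.5 109.7] hx [-22.7   0.3  24.7] zmax 158.0
60 70 134 hy [ 96.7 102.2 104.  106.  107.6 108.8 110.2] hx [-23.3  -0.3  25.7] zmax 89.8
60 -150 116 hy [-114.  -113.3 -112.4 -111.2 -109.7 -108.8 -106.3] hx [-16.3   0.2  17.9] zmax 89.9
95 70 143 hy [ 94.6  95.7  98.3 104.  106.4 108.5 110. ] hx [-22.6   1.4  23.8] zmax 119.9
95 -150 168 hy [-114.  -113.  -111.7 -109.6  -97.9  -91.7  -89.1] hx [-15.9  -1.7  17.1] zmax 120.0
cyl [1.61454975e+00 2.05392321e-03 2.46553536e+01] 1.210084213812691
flange 1 50 [68.  70.  72.2] [-21.6  -3.9  21.4]
flange -1 116 [-87.1 -85.4 -82.2] [-21.3  -1.   21.7]
ends -103.73084971028374 101.20902605244599
tip 0.3785866062593293 29.997345857225127
1.128831817136982 29.066227312853982
```

Run:
```python
from h import *
c=np.load("top0.npz");W=world(c);z=W[...,2]
for n,(u,v) in dict(bowl=(125,300),bottle=(182,125),timer=(257,148),bark=(275,298)).items():
    b=W[v-25:v+25,u-25:u+25].reshape(-1,3);print(n,W[v,u].round(),np.nanmax(b[:,2]).round())
from station import capture
w=capture("wrist");print(w["tool_from_camera"].round(3),w["intrinsics"])
```

```text
bowl [365. 278. 126.] 137.0
bottle [763. 159. 142.] 187.0
timer [735. -11.  48.] 53.0
bark [368. -54.  10.] 16.0
[[-1.00000e-03 -9.59000e-01 -2.84000e-01  7.07110e+01]
 [ 1.00000e+00 -0.00000e+00 -1.00000e-03  1.84000e-01]
 [ 1.00000e-03 -2.84000e-01  9.59000e-01 -1.43362e+02]
 [ 0.00000e+00  0.00000e+00  0.00000e+00  1.00000e+00]] [[306.55359221   0.         284.08250729]
 [  0.         306.55359221 211.59297719]
 [  0.           0.           1.        ]]
```

>>> {"fn": "apply_moves", "kwargs": {"targets": [[[0,0,7],[0,0,0],0.0854],[[0,0,7],[0,0,0],0.0854],[[0,0,7],[0,0,0],0.0854],[[0,0,7],[0,0,0],0.0854],[[0,0,7],[0,0,0],0.0854],[[0,0,7],[0,0,0],0.0854],[[0,0,7],[0,0,0],0.0854],[[0,0,7],[0,0,0],0.0854]]}}

```text
time_s: 0.82
eef_pos: [149.7, 529.0, 230.8]
eef_rot: [0.0, 0.589, 0.808, -0.0]
wrist_force: [-0.0, 0.2, 0.1]
gripper_width: 1.005
```

>>> {"fn": "apply_moves", "kwargs": {"targets": [[[0,0,7],[0,0,0],0.0854],[[0,0,7],[0,0,0],0.0854],[[0,0,7],[0,0,0],0.0854],[[0,0,7],[0,0,0],0.0854],[[0,0,6],[0,0,0],0.0854],[[0,0,0],[-0.02,0.016,0],0.0854],[[0,0,0],[-0.028,0.0227,0],0.0854],[[0,0,0],[-0.028,0.0227,0],0.0854]]}}

```text
time_s: 1.48
eef_pos: [188.0, 438.4, 230.4]
eef_rot: [0.0, 0.797, 0.604, -0.001]
wrist_force: [1.3, -0.4, 1.2]
gripper_width: 1.0
```

>>> {"fn": "apply_moves", "kwargs": {"targets": [[[0,0,0],[-0.03,0.024,0],0.0854],[[0,0,0],[-0.03,0.024,0],0.0854],[[0,0,0],[-0.03,0.024,0],0.0854],[[0,0,0],[-0.03,0.024,0],0.0854],[[0,0,0],[-0.03,0.024,0],0.0854],[[0,0,0],[-0.03,0.024,0],0.0854],[[0,0,0],[-0.03,0.024,0],0.0854],[[0,0,0],[-0.03,0.024,0],0.0854]]}}

```text
time_s: 2.15
eef_pos: [307.5, 154.5, 231.2]
eef_rot: [0.0, 0.797, 0.603, 0.0]
wrist_force: [0.4, -0.3, 0.1]
gripper_width: 1.003
```

>>> {"fn": "apply_moves", "kwargs": {"targets": [[[0,0,0],[-0.03,0.024,0],0.0854],[[0,0,0],[-0.03,0.024,0],0.0854],[[0,0,0],[-0.03,0.024,0],0.0854],[[0,0,0],[-0.03,0.024,0],0.0854],[[0,0,0],[-0.03,0.024,0],0.0854],[[0,0,0],[-0.03,0.024,0],0.0854],[[0,0,0],[-0.03,0.024,0],0.0854],[[0,0,0],[-0.03,0.024,0],0.0854]]}}

```text
time_s: 2.82
eef_pos: [427.0, -129.0, 231.0]
eef_rot: [-0.0, 0.798, 0.603, 0.0]
wrist_force: [0.5, 0.7, 0.1]
gripper_width: 0.997
```

>>> {"fn": "apply_moves", "kwargs": {"targets": [[[0,0,0],[-0.03,0.024,0],0.0854],[[0,0,0],[-0.03,0.024,0],0.0854],[[0,0,0],[-0.02,0.016,0],0.0854],[[0,0,0],[-0.01,0.008,0],0.0854],[[0,0,0],[0,0,0],0.0854],[[0,0,0],[0,0,0],0.0854],[[0,0,0],[0,0,0],0.0854],[[0,0,0],[0,0,0],0.0854]]}}

```text
time_s: 3.48
eef_pos: [471.5, -231.7, 231.7]
eef_rot: [-0.0, 0.797, 0.604, 0.0]
wrist_force: [0.5, -0.0, 0.0]
gripper_width: 1.003
```

```bash
cat >> h.py <<'E'
from scipy.spatial.transform import Rotation as R
def wristcap(name):
    from station import get_state,capture
    s=get_state();w=dict(capture("wrist"))
    T=np.eye(4);q=s["eef_rot"];T[:3,:3]=R.from_quat([q[1],q[2],q[3],q[0]]).as_matrix();T[:3,3]=s["eef_pos"]
    w["extrinsics"]=T@w["tool_from_camera"]
    np.savez(name+".npz",**w);cv2.imwrite(f"pics/{name}.png",cv2.convertScaleAbs(w["color"][:,:,::-1],alpha=1.3))
    print(s["eef_pos"].round(1),s["eef_rot"].round(4),"F",s["wrist_force"].round(1),"t",s["time_s"])
    return w
E
python3 -c "
from h import *
wristcap('w1')"
```

```text
[ 471.5 -231.7  231.7] [-0.000e+00  7.971e-01  6.039e-01  2.000e-04] F [ 0.5 -0.   0. ] t 3.4833
```

View pics/w1.png

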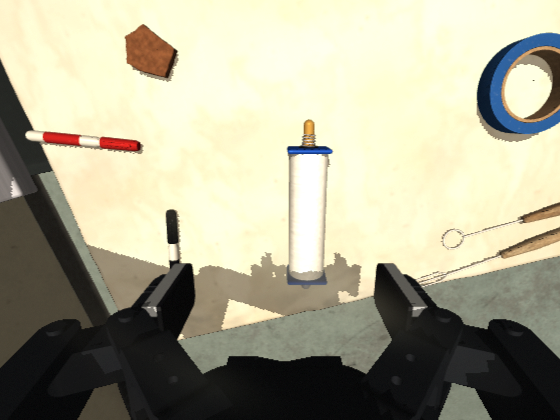

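The wrist view shows the roll upright. Its plunger tip is at about (309,120) and its pin end at about (306,288), with both open fingers well clear of it.

Run:
```python
from h import *
c=np.load("w1.npz");K=c["intrinsics"];E=c["extrinsics"];I=c["color"]
def ray(u,v,z):
    d=E[:3,:3]@np.linalg.inv(K)@[u,v,1];return E[:3,3]+d*(z-E[2,3])/d[2]
a=ray(309,120,24);b=ray(306,288,24);print(a,b,np.linalg.norm(a-b),np.degrees(np.arctan2(*(a-b)[1::-1])))
W=world(c);l0=np.array([488.7,-274.7]);an=np.deg2rad(74.4);d=np.array([np.cos(an),np.sin(an)]);e=np.array([d[1],-d[0]])
x=W[...,0]-l0[0];y=W[...,1]-l0[1];z=W[...,2];l=x*d[0]+y*d[1];t=x*e[0]+y*e[1]
from scipy.optimize import least_squares
k=(abs(l)<68)&(abs(t)<40)&(z>20)&(z<60);P=np.stack([l[k],t[k],z[k]],1)
r=least_squares(lambda p:np.hypot(P[:,1]-p[0]-p[1]*P[:,0],P[:,2]-p[2])-22,[0,0,24],loss='soft_l1');print(r.x,abs(r.fun).mean())
m=(abs(t)<30)&(abs(l)<140)
i=I.astype(int);bl=m&(i[...,2]>i[...,0]+40)
for s in(1,-1):
  q=bl&(l*s>0);print(s,q.sum(),np.percentile(l[q],[2,50,98]).round(1),np.percentile(z[q],[2,50,98]).round(1))
q=m&(z>14);print(np.nanmin(l[q]),np.nanmax(l[q]),"table",np.nanmedian(z[60:110,200:280]))
cv2.imwrite("pics/w1c.png",cv2.resize(c["color"][105:305,270:350],None,fx=3,fy=3,interpolation=cv2.INTER_CUBIC)[:,:,::-1])
```

```text
[ 519.00898091 -169.16687093   24.        ] [ 463.59367198 -369.25031884   24.        ] 207.61561259006322 74.51934454822594
[8.46003226e-01 7.65883491e-04 2.44282723e+01] 0.45854951637017083
1 264 [76.4 79.5 80.9] [24.8 47.8 50. ]Traceback (most recent call last):
  File "<stdin>", line 14, in <module>
    return _quantile_unchecked(
        a, q, axis, out, overwrite_input, method, keepdims, weights)
    return _ureduce(a,
                    func=_quantile_ureduce_func,
    ...<5 lines>...
                    overwrite_input=overwrite_input,
                    method=method)
    r = func(a, **kwargs)
    result = _quantile(arr,
                       quantiles=q,
    ...<2 lines>...
                       out=out,
                       weights=wgt)
    slices_having_nans = np.isnan(arr[-1, ...])
                                  ~~~^^^^^^^^^
IndexError: index -1 is out of bounds for axis 0 with size 0
```

The tip-to-tip length comes out at 207.6 mm against the 208 mm given, and the fitted axis height is 24.4 mm, so I trust this fit. The roll origin is at (489.6, -275.2), with its axis at 74.5°. I'm going down to grasp it.

>>> {"fn": "apply_moves", "kwargs": {"targets": [[[0,0,0],[-0.01,0.008,0.03],0.0854],[[0,0,0],[-0.01,0.008,0.03],0.0854],[[0,0,0],[-0.01,0.008,0.03],0.0854],[[0,0,0],[-0.007,0.0052,0.03],0.0854],[[0,0,0],[0,0,0.03],0.0854],[[0,0,0],[0,0,0.03],0.0854],[[0,0,0],[0,0,0.025],0.0854],[[0,0,0],[0,0,0.015],0.0854]]}}

```text
time_s: 4.2
eef_pos: [488.0, -274.5, 8.2]
eef_rot: [-0.002, 0.797, 0.604, -0.001]
wrist_force: [-0.5, 0.3, -1.1]
gripper_width: 1.0
```

>>> {"fn": "apply_moves", "kwargs": {"targets": [[[0,0,0],[0,0,0.006],0.0854],[[0,0,0],[0,0,0],0.0854],[[0,0,0],[0,0,0],0.02],[[0,0,0],[0,0,0],0.02],[[0,0,0],[0,0,0],0.02],[[0,0,0],[0,0,0],0.02],[[0,0,0],[0,0,0],0.02],[[0,0,0],[0,0,0],0.02]]}}

```text
time_s: 4.87
eef_pos: [490.2, -277.3, 7.5]
eef_rot: [0.001, 0.798, 0.603, 0.0]
wrist_force: [-3.7, 1.1, 5.7]
gripper_width: 0.495
```

```bash
python3 -c "
from h import *
wristcap('w2')
from station import get_state;print(get_state())"
```

```text
[ 490.2 -277.3    7.5] [1.000e-03 7.975e-01 6.033e-01 2.000e-04] F [-3.7  1.1  5.7] t 4.8667
{'time_s': 4.9167, 'q': array([-6.15351332e-01,  2.64733786e-01,  1.62798853e+00, -3.08224734e-04,
        1.24688773e+00, -3.39578911e-01]), 'qvel': array([-0.00016999, -0.0006165 , -0.00074963,  0.00103733,  0.00144456,
        0.0001938 ]), 'effort': array([  0.08870161, -36.07224584, -26.45586312,   0.19329905,
        -0.93836389,   0.0502791 ]), 'eef_pos': array([ 490.21465286, -277.34167209,    7.49783705]), 'eef_rot': array([9.88968874e-04, 7.97557164e-01, 6.03242543e-01, 1.61180879e-04]), 'wrist_force': array([-2.71029832,  0.61401698,  4.76860389]), 'ft_torque': array([0.19287651, 0.49051171, 0.1019874 ]), 'gripper_width': 0.4965071864652735}
```

View pics/w2.png

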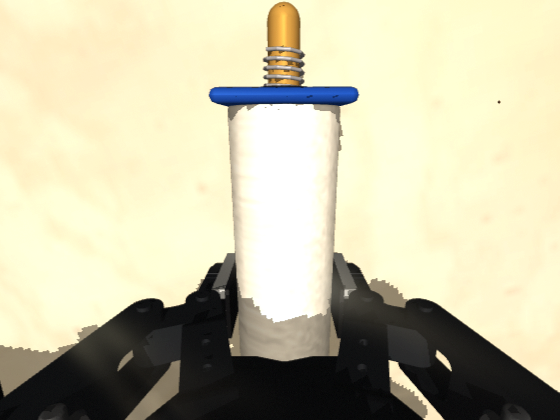

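Gripped at 42 mm opening, and the plunger is visible along the tool x axis. I'm lifting it.

>>> {"fn": "apply_moves", "kwargs": {"targets": [[[0,0,0],[0,0,-0.008],0.02],[[0,0,0],[0,0,-0.02],0.02],[[0,0,0],[0,0,-0.03],0.02],[[0,0,0],[0,0,-0.035],0.02],[[0,0,0],[0,0,-0.035],0.02],[[0,0,0],[0,0,-0.035],0.02],[[0,0,0],[0,0,-0.03],0.02],[[0,0,0],[0,0,-0.015],0.02]]}}

```text
time_s: 5.58
eef_pos: [491.0, -277.6, 219.0]
eef_rot: [0.004, 0.798, 0.603, 0.001]
wrist_force: [0.6, -0.6, -2.2]
gripper_width: 0.496
```

>>> {"fn": "apply_moves", "kwargs": {"targets": [[[0,0,-3],[0,0,0],0.02],[[0,0,-3],[0,0,0],0.02],[[0,0,0],[0,0,0],0.02],[[0,0,0],[0,0,0],0.02],[[0,0,0],[0,0,0],0.02],[[0,0,0],[0,0,0],0.02],[[0,0,0],[0,0,0],0.02],[[0,0,0],[0,0,0],0.02]]}}

```text
time_s: 6.25
eef_pos: [489.7, -276.8, 213.0]
eef_rot: [-0.0, 0.765, 0.644, -0.0]
wrist_force: [0.5, 0.3, -3.0]
gripper_width: 0.5
```

```bash
cat >> h.py <<'E'
def spindle(c):
    "fit axis in tool coords from wrist depth"
    from scipy.optimize import least_squares
    T=c["tool_from_camera"];z=c["z_map"].astype(float);K=c["intrinsics"]
    v,u=np.mgrid[:420,:560]
    P=np.stack([(u-K[0,2])/K[0,0]*z,(v-K[1,2])/K[1,1]*z,z],-1)@T[:3,:3].T+T[:3,3];P[z==0]=np.nan
    I=c["color"].astype(int)
    m=(abs(P[...,1])<21)&(P[...,0]>28)&(P[...,0]<70)&(abs(P[...,2]+17)<35)&(I.min(-1)>120)
    Q=P[m];r=least_squares(lambda p:np.hypot(Q[:,1]-p[0]-p[1]*Q[:,0],Q[:,2]-p[2]-p[3]*Q[:,0])-22,[0,0,-17,0],loss='soft_l1')
    print("axis: y0,slope y,z0,slope z",r.x.round(4),"res",abs(r.fun).mean().round(2),m.sum())
    m=(abs(P[...,1])<12)&(P[...,0]>84)&(P[...,0]<130)&(abs(P[...,2]+17)<20);Q=P[m]
    print("plunger max x",np.sort(Q[:,0])[-5:].round(1),m.sum())
    f=least_squares(lambda p:np.hypot(Q[:,1]-p[0]-p[1]*Q[:,0],Q[:,2]-p[2]-p[3]*Q[:,0])-6,[0,0,-17,0],loss='soft_l1').x
    print("plunger at x=100: y,z",(f[0]+f[1]*100).round(2),(f[2]+100*f[3]).round(2))
    b=(I[...,2]>I[...,0]+40)&(abs(P[...,1])<30)&(abs(P[...,2]+17)<35);Q=P[b];print("flange x",np.percentile(Q[:,0],[2,50,98]).round(1))
    return P
E
python3 -c "
from h import *
c=wristcap('w3');spindle(c)
from station import get_state;print(get_state()['gripper_width'],get_state()['ft_torque'])"
```

```text
[ 489.7 -276.8  213. ] [-3.00e-04  7.65e-01  6.44e-01 -0.00e+00] F [ 0.5  0.3 -3. ] t 6.25
axis: y0,slope y,z0,slope z [ 1.74790e+00 -3.30000e-03 -1.68978e+01  8.00000e-04] res 0.41 11760
plunger max x [112.1 112.3 112.4 112.5 112.5] 2817
plunger at x=100: y,z 1.5 -17.33
flange x [77.8 80.  82.4]
0.49402154515546465 [-0.00112402  0.01900671  0.03381416]
```

View pics/w3.png

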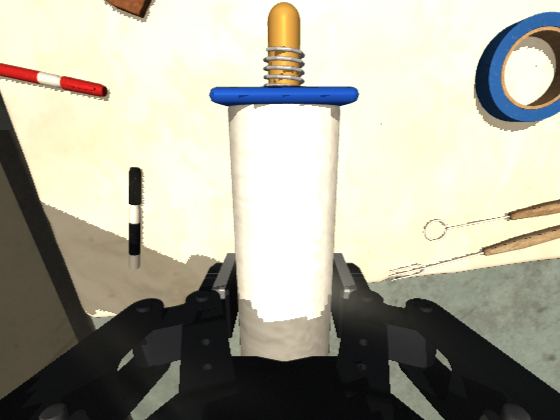

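Lifted cleanly and level (slope under 0.1%). I'm carrying it over the holder, short of the left bracket, to look again.

>>> {"fn": "apply_moves", "kwargs": {"targets": [[[0,0,0],[0.012,0.001,0],0.02],[[0,0,0],[0.025,0.001,0],0.02],[[0,0,0],[0.035,0.001,0],0.02],[[0,0,0],[0.035,0.0015,0],0.02],[[0,0,0],[0.035,0.0015,0],0.02],[[0,0,0],[0.035,0.0015,0],0.02],[[0,0,0],[0.035,0.0015,0],0.02],[[0,0,0],[0.035,0.0015,0],0.02]]}}

```text
time_s: 6.97
eef_pos: [542.1, -32.7, 213.5]
eef_rot: [-0.0, 0.765, 0.644, 0.0]
wrist_force: [0.9, 0.5, -4.0]
gripper_width: 0.499
```

>>> {"fn": "apply_moves", "kwargs": {"targets": [[[0,0,0],[0.035,0.001,0],0.02],[[0,0,0],[0.035,0.001,0],0.02],[[0,0,0],[0.034,0.001,0],0.02],[[0,0,0],[0.03,0.001,0],0.02],[[0,0,0],[0.02,0.001,0],0.02],[[0,0,0],[0.01,0.001,0],0.02],[[0,0,0],[0,0,0],0.02],[[0,0,0],[0,0,0],0.02]]}}

```text
time_s: 7.63
eef_pos: [575.7, 125.2, 213.1]
eef_rot: [0.0, 0.765, 0.644, -0.001]
wrist_force: [0.0, -0.7, -3.0]
gripper_width: 0.498
```

```bash
python3 -c "
from h import *
c=wristcap('w4');spindle(c)
"
```

```text
[575.7 125.2 213.1] [ 2.000e-04  7.647e-01  6.443e-01 -6.000e-04] F [ 0.  -0.7 -3. ] t 7.6333
axis: y0,slope y,z0,slope z [ 1.66060e+00 -1.50000e-03 -1.69002e+01  1.20000e-03] res 0.41 11786
plunger max x [112.1 112.1 112.2 112.3 112.5] 2801
plunger at x=100: y,z 1.48 -17.33
flange x [77.8 80.  82.5]
```

View pics/w4.png

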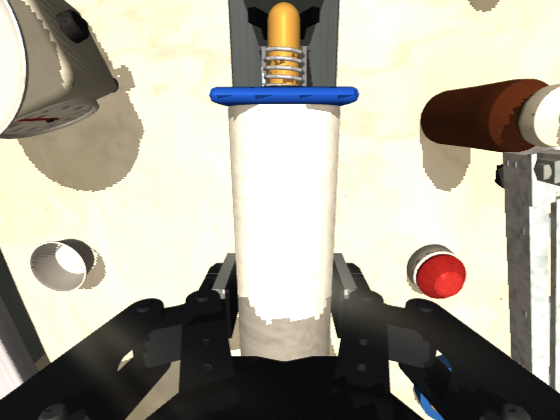

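The wrist view shows the left plate behind the plunger, cols 230–338. The plunger is at col 284, near its centre. I'll measure the plate in tool coordinates.

Run:
```python
from h import *
c=np.load("w4.npz");P=spindle(c)
m=(P[...,0]>100)&(abs(P[...,1])<70)&(P[...,2]>213-165)&(P[...,2]<213-20)
m[85:]=False
Q=P[m];print(m.sum())
for lo,hi in((48,75),(75,100),(100,150),(150,195)):
    k=(Q[:,2]>lo)&(Q[:,2]<hi);
    if k.sum()>5: print(lo,hi,k.sum(),"x",np.percentile(Q[k,0],[2,25,50,75,98]).round(1),"y",np.percentile(Q[k,1],[1,50,99]).round(1))
# row-wise plate edges
for r in(2,10,20,30,40,55,70):
    i=np.where(m[r])[0]
    if len(i):print(r,i.min(),i.max(),P[r,i.min()].round(1),P[r,i.max()].round(1))
cv2.imwrite("pics/w4c.png",cv2.convertScaleAbs(cv2.resize(c["color"][0:110,200:370],None,fx=4.6,fy=4.6,interpolation=cv2.INTER_CUBIC)[:,:,::-1],alpha=2))
```

```text
axis: y0,slope y,z0,slope z [ 1.66060e+00 -1.50000e-03 -1.69002e+01  1.20000e-03] res 0.41 11786
plunger max x [112.1 112.1 112.2 112.3 112.5] 2801
plunger at x=100: y,z 1.48 -17.33
flange x [77.8 80.  82.5]
1759
48 75 213 x [141.9 142.2 142.4 142.5 142.9] y [-22.1   0.3  24.8]
75 100 1079 x [133.8 136.2 140.2 142.3 143. ] y [-22.5  -4.8  25.1]
100 150 227 x [133.3 134.  142.3 142.6 143.1] y [-23.  -10.9  25.5]
150 195 240 x [110.9 142.2 142.4 142.6 143.1] y [-22.8 -14.6  25.7]
2 245 323 [143.  -22.8  76.6] [144.7  26.3  81.8]
10 247 320 [143.7 -23.4  93.1] [143.   25.5  90.9]
20 249 319 [134.9 -21.2  82.7] [135.1  24.3  83.5]
30 254 313 [143.1 -23.  138.3] [142.9  25.  137.9]
40 258 310 [142.6 -22.3 168.7] [143.   25.2 170.7]
55 266 267 [133.8 -16.2 187.9] [133.8 -15.2 187.9]
```

View pics/w4c.png

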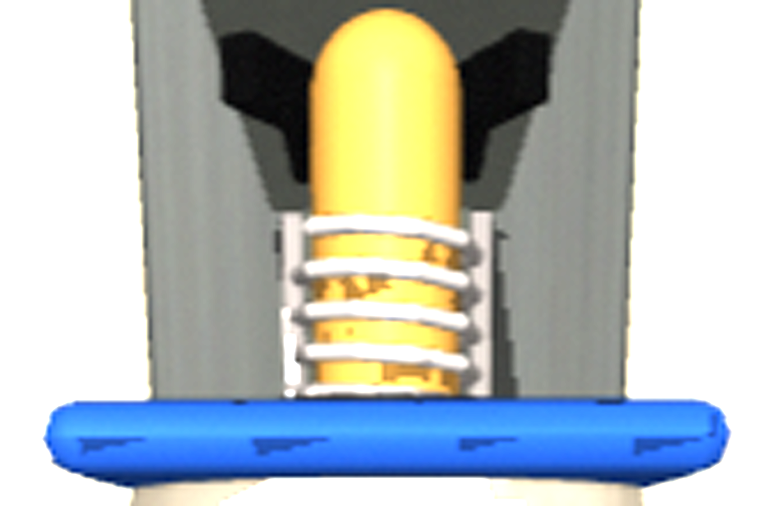

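The plate face is at tool x = 142.4 and the plunger tip at 112.4, so the gap is 30 mm. Laterally they agree within about 0.2 mm. I'll close most of the gap while high, then come down to axis z ≈ 149, where the flange still clears the right bracket's top.

>>> {"fn": "apply_moves", "kwargs": {"targets": [[[0,0,-0.3],[0,0,0],0.02],[[0,0,0],[0.008,0.0005,0],0.02],[[0,0,0],[0.01,0,0],0.02],[[0,0,0],[0.007,0,0.015],0.02],[[0,0,0],[0,0,0.022],0.02],[[0,0,0],[0,0,0.022],0.02],[[0,0,0],[0,0,0.014],0.02],[[0,0,0],[0,0,0.007],0.02]]}}

```text
time_s: 8.35
eef_pos: [579.1, 150.2, 130.2]
eef_rot: [-0.002, 0.763, 0.646, -0.002]
wrist_force: [-0.5, -0.2, -3.5]
gripper_width: 0.498
```

>>> {"fn": "apply_moves", "kwargs": {"targets": [[[0,0,0],[0,0,0],0.02],[[0,0,0],[0,0,0],0.02],[[0,0,0],[0,0,0],0.02],[[0,0,0],[0,0,0],0.02],[[0,0,0],[0,0,0],0.02],[[0,0,0],[0,0,0],0.02],[[0,0,0],[0,0,0],0.02],[[0,0,0],[0,0,0],0.02]]}}

```text
time_s: 9.02
eef_pos: [580.7, 150.0, 133.6]
eef_rot: [0.0, 0.763, 0.646, 0.0]
wrist_force: [-0.4, 0.0, -3.5]
gripper_width: 0.495
```

Run:
```python
from h import *
c=wristcap('w5');P=spindle(c)
m=(P[...,0]>100)&(abs(P[...,1])<70)&(P[...,2]>132-165)&(P[...,2]<132-20);m[85:]=False
Q=P[m]
for lo,hi in((-30,0),(0,30),(30,60)):
    k=(Q[:,2]>lo)&(Q[:,2]<hi)&(abs(Q[:,1])>11)
    if k.sum()>5:print(lo,hi,k.sum(),"x",np.percentile(Q[k,0],[2,25,50,75,98]).round(1),"y",np.percentile(Q[k,1],[1,50,99]).round(1))
from station import *
c=capture("scene");np.savez("s5.npz",**c)
cv2.imwrite("pics/s5.png",cv2.convertScaleAbs(cv2.resize(c["color"][60:235,170:330],None,fx=3.4,fy=3.4,interpolation=cv2.INTER_CUBIC)[:,:,::-1],alpha=1.6))
```

```text
[580.7 150.  133.6] [1.000e-04 7.633e-01 6.461e-01 2.000e-04] F [-0.4  0.  -3.5] t 9.0167
axis: y0,slope y,z0,slope z [ 1.66020e+00 -2.20000e-03 -1.68363e+01  1.00000e-04] res 0.41 11740
plunger max x [117.6 117.6 117.7 117.7 117.7] 3214
plunger at x=100: y,z 1.37 -16.86
flange x [77.8 80.  82.5]
-30 0 384 x [116.7 117.  117.1 117.3 117.7] y [-22.7  11.8  24.9]
0 30 2037 x [108.5 109.8 113.  116.1 117.5] y [-22.2  12.   24.2]
30 60 195 x [108.  108.5 108.7 117.1 117.6] y [-23.   12.5  25. ]
```

View pics/w5.png

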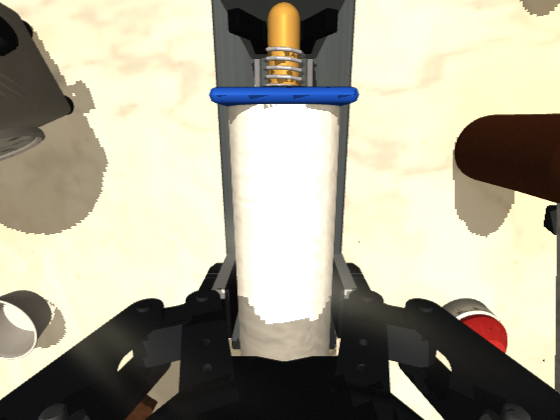

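View pics/s5.png

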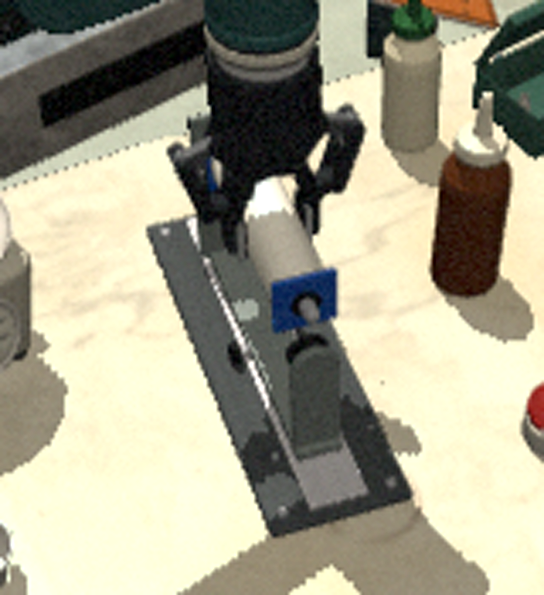

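The gap is now 4.8 mm and laterally within 0.4 mm. The scene view shows the pin end's flange above the round-cup bracket. Next I push gently into the plate by about 4 mm of spring and read the force.

>>> {"fn": "apply_moves", "kwargs": {"targets": [[[0,0,0],[0.002,0,0],0.02],[[0,0,0],[0.002,0,0],0.02],[[0,0,0],[0.001,0,0],0.02],[[0,0,0],[0.001,0,0],0.02],[[0,0,0],[0.001,0,0],0.02],[[0,0,0],[0.001,0,0],0.02],[[0,0,0],[0.001,0,0],0.02],[[0,0,0],[0,0,0],0.02]]}}

```text
time_s: 9.78
eef_pos: [582.0, 158.5, 133.2]
eef_rot: [0.0, 0.763, 0.646, -0.0]
wrist_force: [-0.8, -4.1, -3.7]
gripper_width: 0.497
```

Run:
```python
from h import *
c=wristcap('w6');P=spindle(c)
```

```text
[582.  158.5 133.2] [ 2.000e-04  7.633e-01  6.460e-01 -4.000e-04] F [-0.8 -4.1 -3.7] t 9.7833
axis: y0,slope y,z0,slope z [ 1.68430e+00 -2.50000e-03 -1.69481e+01  6.00000e-04] res 0.41 11772
plunger max x [109.4 109.5 109.5 109.5 109.5] 4001
plunger at x=100: y,z 0.95 -17.92
flange x [77.7 80.  82.5]
```

The force of 4.1 N matches about 3.4 mm of spring compression. I'm going down to axis z ≈ 131, with the pin still above the cup's top.

>>> {"fn": "apply_moves", "kwargs": {"targets": [[[0,0,0],[0,0,0.002],0.02],[[0,0,0],[0,0,0.003],0.02],[[0,0,0],[0,0,0.003],0.02],[[0,0,0],[0,0,0.003],0.02],[[0,0,0],[0,0,0.003],0.02],[[0,0,0],[0,0,0.003],0.02],[[0,0,0],[0,0,0.002],0.02],[[0,0,0],[0,0,0],0.02]]}}

```text
time_s: 10.5
eef_pos: [582.0, 158.7, 113.6]
eef_rot: [-0.0, 0.763, 0.646, -0.0]
wrist_force: [-0.6, -4.3, -0.0]
gripper_width: 0.496
```

Run:
```python
from h import *
c=wristcap('w7');P=spindle(c)
from station import *
c=capture("scene")
cv2.imwrite("pics/s7.png",cv2.convertScaleAbs(cv2.resize(c["color"][100:220,200:310],None,fx=5,fy=5,interpolation=cv2.INTER_CUBIC)[:,:,::-1],alpha=1.6))
```

```text
[582.  158.7 113.6] [-1.000e-04  7.633e-01  6.460e-01 -2.000e-04] F [-0.6 -4.3 -0. ] t 10.5
axis: y0,slope y,z0,slope z [ 1.66350e+00 -1.90000e-03 -1.68646e+01 -2.38000e-02] res 0.41 11929
plunger max x [108.9 108.9 108.9 108.9 109.1] 4548
plunger at x=100: y,z 0.86 -19.29
flange x [77.3 79.5 82. ]
```

View pics/s7.png

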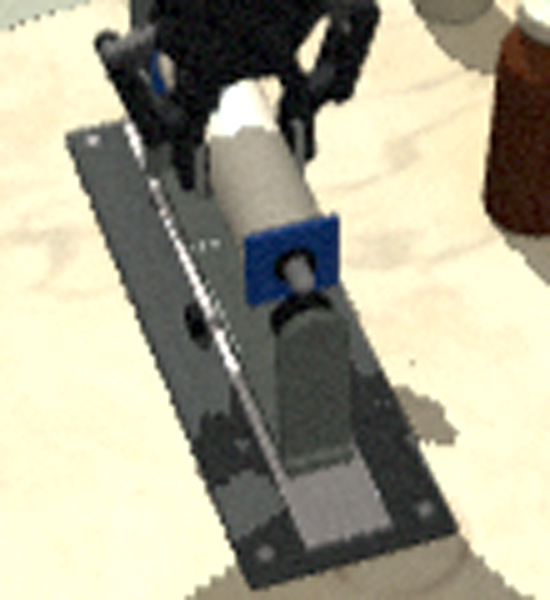

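The sliding friction at the plunger pitched the roll about 1.4° tip-up in the pads. It is also carrying about 3.5 N of vertical force. Sliding it level under full squeeze would make that worse. So I'll do it as the task describes: back off, tilt the plunger end down and lower it freely into the slot. Then I'll squeeze and swing the pin down about the plunger tip.

>>> {"fn": "apply_moves", "kwargs": {"targets": [[[0,0,0],[-0.001,0,-0.002],0.02],[[0,0,0],[-0.002,0,-0.002],0.02],[[0,0,0],[-0.002,0,0],0.02],[[0,0,0],[-0.0016,0,0],0.02],[[0,-2.4,0],[0,0,0],0.02],[[0,-2.4,0],[0,0,0],0.02],[[0,-2.4,0],[0,0,0],0.02],[[0,-2.4,0],[0,0,0],0.02]]}}

```text
time_s: 11.27
eef_pos: [580.7, 153.3, 118.3]
eef_rot: [0.054, 0.76, 0.644, -0.064]
wrist_force: [-0.1, -1.0, -3.0]
gripper_width: 0.492
```

>>> {"fn": "apply_moves", "kwargs": {"targets": [[[0,0,0],[0,0,0],0.02],[[0,0,0],[0,0,0],0.02],[[0,0,0],[0,0,0],0.02],[[0,0,0],[0,0,0],0.02],[[0,0,0],[0,0,0],0.02],[[0,0,0],[0,0,0],0.02],[[0,0,0],[0,0,0],0.02],[[0,0,0],[0,0,0],0.02]]}}

```text
time_s: 11.93
eef_pos: [581.0, 152.2, 118.4]
eef_rot: [0.054, 0.761, 0.644, -0.064]
wrist_force: [-0.8, 0.1, -3.4]
gripper_width: 0.494
```

```bash
cat >> h.py <<'E'
def both(n):
    c=wristcap('w'+n);P=spindle(c)
    from station import capture
    s=capture("scene");np.savez("s"+n+".npz",**s)
    a=cv2.convertScaleAbs(cv2.resize(s["color"][90:220,190:320],None,fx=4,fy=4,interpolation=cv2.INTER_CUBIC)[:,:,::-1],alpha=1.6)
    b=cv2.convertScaleAbs(cv2.resize(c["color"][0:110,200:370],(270,175))[:,:,::-1],alpha=1.6)
    b=cv2.copyMakeBorder(b,0,520-175,0,0,cv2.BORDER_CONSTANT)
    cv2.imwrite(f"pics/b{n}.png",np.hstack([a,b]))
    T=c["extrinsics"]@np.linalg.inv(c["tool_from_camera"]);X=T[:3,0]
    yd=np.array([.165,.986,0]);print("pitch tip-down deg",np.degrees(np.arcsin(-X[2])).round(2),"TCP hx,hy",((T[0,3]-582)*.986-(T[1,3]-160.2)*.165).round(2),((T[:3,3]-[582,160.2,0])@yd).round(2),"F along",(np.array(yd)@__import__('station').get_state()["wrist_force"]).round(2))
    return c,P
E
python3 -c "
from h import *
both('8')"
```

```text
[581.  152.2 118.4] [ 0.0539  0.7607  0.6437 -0.0637] F [-0.8  0.1 -3.4] t 11.9333
axis: y0,slope y,z0,slope z [ 1.57290e+00 -4.00000e-04 -1.68577e+01  6.00000e-04] res 0.41 11752
plunger max x [116.9 116.9 116.9 116.9 117. ] 3932
plunger at x=100: y,z 1.06 -17.08
flange x [77.6 79.9 82.3]
pitch tip-down deg 9.57 TCP hx,hy 0.32 -8.03 F along 0.63
```

View pics/b8.png

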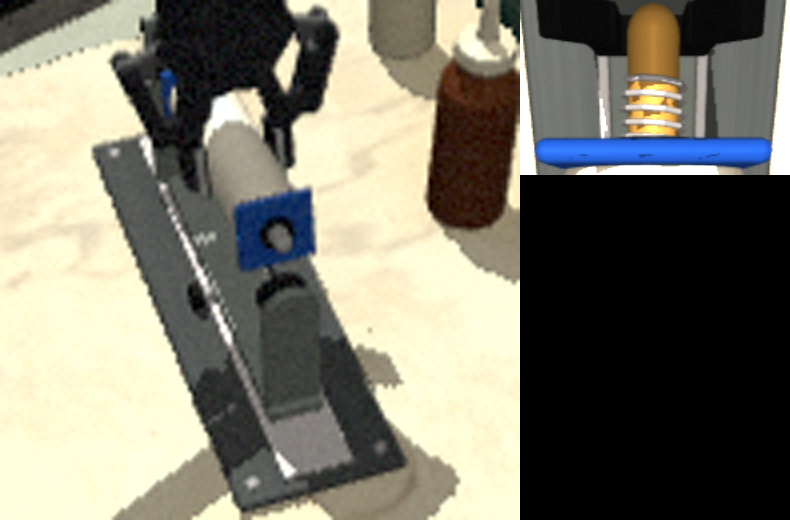

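Off the plate, the roll sprang back into line with the tool, so the tilt is 9.6° and the wrist force is back to pure weight. The plunger is centred between the flared cheeks, with its tip about 1.3 mm off the plate. I'm lowering it into the slot.

>>> {"fn": "apply_moves", "kwargs": {"targets": [[[0,0,0],[0.0005,0,0.003],0.02],[[0,0,0],[0.0005,0,0.003],0.02],[[0,0,0],[0.0005,0,0.003],0.02],[[0,0,0],[0.0005,0,0.003],0.02],[[0,0,0],[0.0004,0,0.002],0.02],[[0,0,0],[0,0,0],0.02],[[0,0,0],[0,0,0],0.02],[[0,0,0],[0,0,0],0.02]]}}

```text
time_s: 12.7
eef_pos: [581.1, 152.4, 104.2]
eef_rot: [0.054, 0.761, 0.644, -0.064]
wrist_force: [0.5, -0.2, -4.2]
gripper_width: 0.494
```

```bash
python3 -c "
from h import *
both('9')"
```

```text
[581.1 152.4 104.2] [ 0.0541  0.7606  0.6439 -0.0637] F [ 0.5 -0.2 -4.2] t 12.7
axis: y0,slope y,z0,slope z [ 1.62790e+00 -1.50000e-03 -1.68978e+01  1.50000e-03] res 0.4 11745
plunger max x [114.8 114.8 114.9 115.  115.2] 4325
plunger at x=100: y,z 1.04 -17.58
flange x [77.6 79.9 82.3]
pitch tip-down deg 9.59 TCP hx,hy 0.4 -7.85 F along 0.35
```

View pics/b9.png

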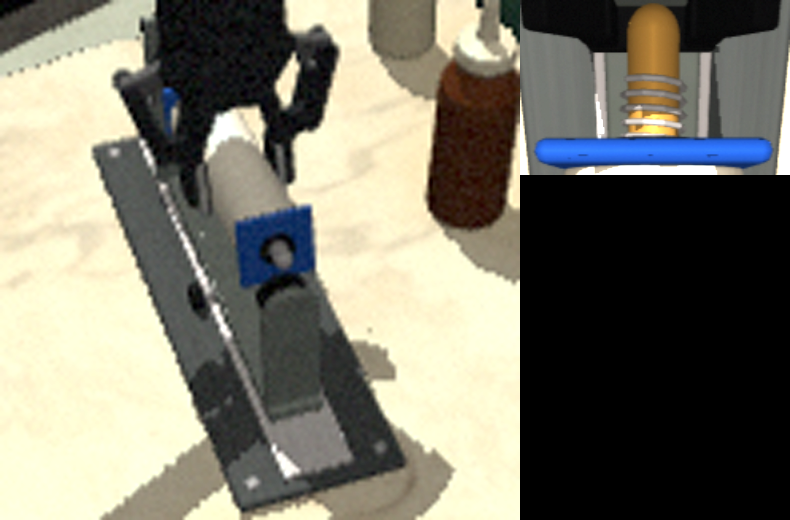

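The plunger is in the slot and still free, with no contact force. I'm squeezing horizontally in two steps, checking force.

>>> {"fn": "apply_moves", "kwargs": {"targets": [[[0,0,0],[0.0012,0,-0.0002],0.02],[[0,0,0],[0.0012,0,-0.0002],0.02],[[0,0,0],[0.0012,0,-0.0002],0.02],[[0,0,0],[0.0012,0,-0.0002],0.02],[[0,0,0],[0.0012,0,-0.0002],0.02],[[0,0,0],[0.0012,0,-0.0002],0.02],[[0,0,0],[0.0012,0,-0.0002],0.02],[[0,0,0],[0,0,0],0.02]]}}

```text
time_s: 13.47
eef_pos: [582.4, 160.2, 104.0]
eef_rot: [0.054, 0.761, 0.644, -0.064]
wrist_force: [-0.6, -5.6, -3.9]
gripper_width: 0.491
```

```bash
python3 -c "
from h import *
both('10')"
```

```text
[582.4 160.2 104. ] [ 0.0545  0.7606  0.6437 -0.0644] F [-0.6 -5.6 -3.9] t 13.4667
axis: y0,slope y,z0,slope z [ 1.63250e+00 -1.30000e-03 -1.68515e+01  5.90000e-03] res 0.41 11731
plunger max x [106.8 106.9 106.9 107.  107.1] 3695
plunger at x=100: y,z -0.83 -24.26
flange x [77.7 79.9 82.4]
pitch tip-down deg 9.68 TCP hx,hy 0.37 0.1 F along -5.63
```

Force is 5.6 N, so the spring is in about 7.5 mm, which agrees with the travel. I'm squeezing about 8.4 mm more.

>>> {"fn": "apply_moves", "kwargs": {"targets": [[[0,0,0],[0.0012,0,-0.0002],0.02],[[0,0,0],[0.0012,0,-0.0002],0.02],[[0,0,0],[0.0012,0,-0.0002],0.02],[[0,0,0],[0.0012,0,-0.0002],0.02],[[0,0,0],[0.0012,0,-0.0002],0.02],[[0,0,0],[0.0012,0,-0.0002],0.02],[[0,0,0],[0.0012,0,-0.0002],0.02],[[0,0,0],[0,0,0],0.02]]}}

```text
time_s: 14.23
eef_pos: [583.5, 167.4, 103.6]
eef_rot: [0.055, 0.761, 0.643, -0.066]
wrist_force: [-1.0, -8.3, -3.0]
gripper_width: 0.496
```

```bash
python3 -c "
from h import *
both('11')"
```

```text
[583.5 167.4 103.6] [ 0.055   0.7607  0.6434 -0.0657] F [-1.  -8.3 -3. ] t 14.2333
axis: y0,slope y,z0,slope z [ 1.64590e+00 -1.30000e-03 -1.68911e+01  1.26000e-02] res 0.41 11677
plunger max x [99.6 99.6 99.6 99.6 99.7] 2436
plunger at x=100: y,z -0.01 -15.29
flange x [77.8 79.9 82.4]
pitch tip-down deg 9.83 TCP hx,hy 0.28 7.36 F along -7.25
```

View pics/b11.png

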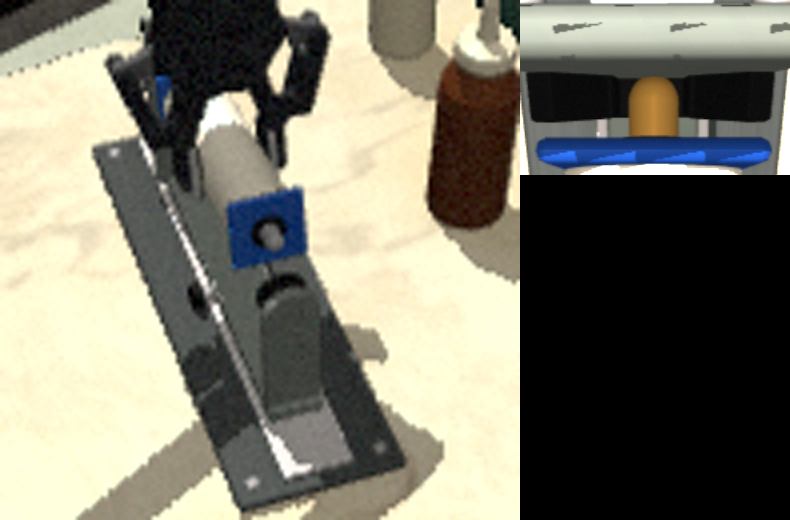

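The spring is in about 14.7 mm and the plunger is well inside the slot. Now I swing the pin end down about the plunger tip, to half tilt first.

>>> {"fn": "apply_moves", "kwargs": {"targets": [[[0,0.7,0],[0.0004,0,0.0013],0.02],[[0,0.7,0],[0.0004,0,0.0013],0.02],[[0,0.7,0],[0.0004,0,0.0013],0.02],[[0,0.7,0],[0.0004,0,0.0013],0.02],[[0,0.7,0],[0.0004,0,0.0013],0.02],[[0,0.7,0],[0.0003,0,0.0014],0.02],[[0,0.7,0],[0.0003,0,0.0014],0.02],[[0,0,0],[0,0,0],0.02]]}}

```text
time_s: 15.0
eef_pos: [583.6, 168.1, 93.9]
eef_rot: [0.027, 0.763, 0.645, -0.033]
wrist_force: [-1.3, -7.8, -2.6]
gripper_width: 0.499
```

```bash
python3 -c "
from h import *
both('12')"
```

```text
[583.6 168.1  93.9] [ 0.0273  0.763   0.645  -0.0331] F [-1.3 -7.8 -2.6] t 15.0
axis: y0,slope y,z0,slope z [ 1.67600e+00 -2.20000e-03 -1.68853e+01  1.90000e-03] res 0.41 11753
plunger max x [98.4 98.4 98.4 98.4 98.6] 2915
plunger at x=100: y,z -0.13 -25.34
flange x [77.6 79.9 82.1]
pitch tip-down deg 4.92 TCP hx,hy 0.27 8.05 F along -8.96
```

View pics/b12.png

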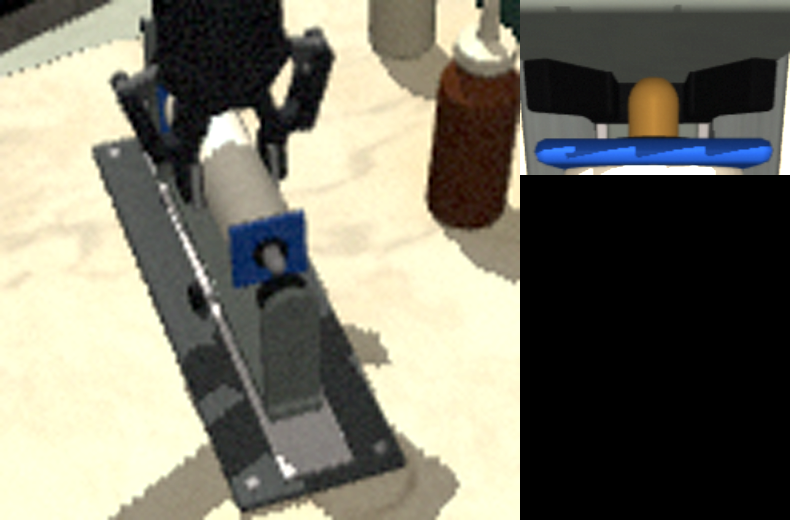

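All is consistent at half tilt, with about 8 N and the spring in about 14.8 mm. I'm finishing the swing to level.

>>> {"fn": "apply_moves", "kwargs": {"targets": [[[0,0.7,0],[0.0004,0,0.0013],0.02],[[0,0.7,0],[0.0004,0,0.0013],0.02],[[0,0.7,0],[0.0004,0,0.0014],0.02],[[0,0.7,0],[0.0004,0,0.0014],0.02],[[0,0.7,0],[0.0003,0,0.0014],0.02],[[0,0.7,0],[0.0003,0,0.0014],0.02],[[0,0.7,0],[0.0003,0,0.0014],0.02],[[0,0,0],[0,0,0],0.02]]}}

```text
time_s: 15.77
eef_pos: [584.0, 170.1, 84.4]
eef_rot: [-0.0, 0.764, 0.646, -0.0]
wrist_force: [-0.5, -7.7, -2.6]
gripper_width: 0.496
```

```bash
python3 -c "
from h import *
both('13')"
```

```text
[584.  170.1  84.4] [-1.000e-04  7.637e-01  6.456e-01 -3.000e-04] F [-0.5 -7.7 -2.6] t 15.7667
axis: y0,slope y,z0,slope z [ 1.70120e+00 -3.30000e-03 -1.68955e+01 -8.70000e-03] res 0.41 11848
plunger max x [97.1 97.1 97.1 97.2 97.2] 3273
plunger at x=100: y,z -0.35 -32.18
flange x [77.6 79.7 82.1]
pitch tip-down deg 0.02 TCP hx,hy 0.37 10.13 F along -8.13
```

View pics/b13.png

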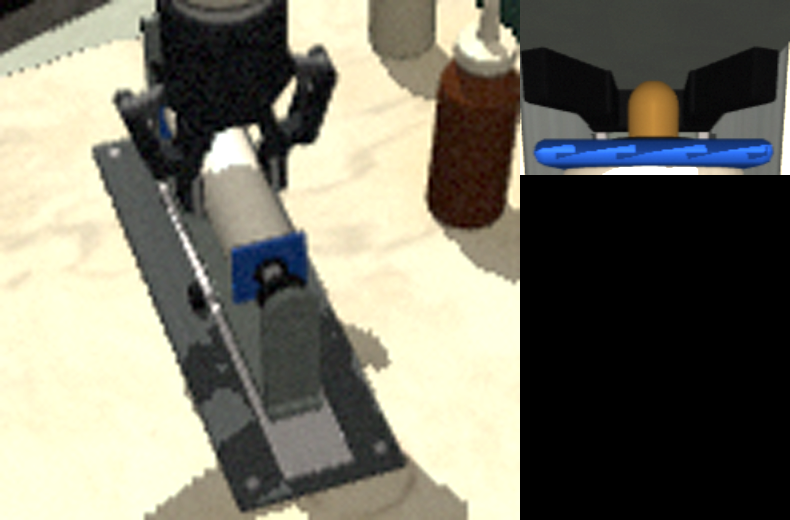

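Level and in front of the cup: about 8 N, spring in about 15 mm. I'm raising the pin slightly toward the cup's centre height, then easing off part way.

>>> {"fn": "apply_moves", "kwargs": {"targets": [[[0,-0.8,0],[0,0,-0.0013],0.02],[[0,0,0],[0,0,0],0.02],[[0,0,0],[-0.001,0,0],0.02],[[0,0,0],[-0.001,0,0],0.02],[[0,0,0],[-0.001,0,0],0.02],[[0,0,0],[-0.001,0,0],0.02],[[0,0,0],[-0.001,0,0],0.02],[[0,0,0],[0,0,0],0.02]]}}

```text
time_s: 16.53
eef_pos: [583.4, 166.0, 86.1]
eef_rot: [0.004, 0.763, 0.646, -0.005]
wrist_force: [-0.4, -7.4, -2.4]
gripper_width: 0.496
```

```bash
python3 -c "
from h import *
both('14')"
```

```text
[583.4 166.   86.1] [ 0.0043  0.7634  0.6458 -0.0052] F [-0.4 -7.4 -2.4] t 16.5333
axis: y0,slope y,z0,slope z [ 1.65300e+00 -2.30000e-03 -1.68975e+01 -4.70000e-03] res 0.41 11814
plunger max x [101.1 101.1 101.1 101.1 101.1] 3828
plunger at x=100: y,z -0.64 -27.8
flange x [77.6 79.9 82.4]
pitch tip-down deg 0.77 TCP hx,hy 0.42 5.96 F along -6.96
```

View pics/b14.png

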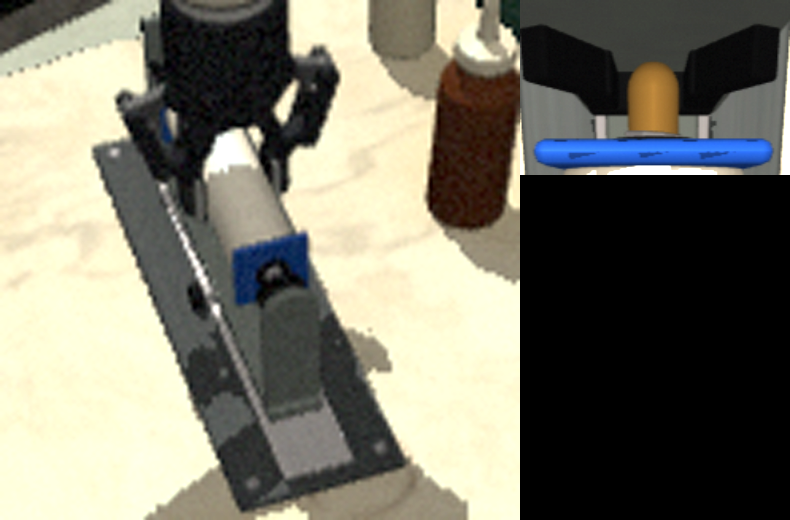

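Force falls as it should (about 7 N, spring in about 11 mm) and the pin is entering the cup. I'm easing off further.

>>> {"fn": "apply_moves", "kwargs": {"targets": [[[0,0,0],[-0.001,0,0],0.02],[[0,0,0],[-0.001,0,0],0.02],[[0,0,0],[-0.001,0,0],0.02],[[0,0,0],[-0.001,0,0],0.02],[[0,0,0],[-0.001,0,0],0.02],[[0,0,0],[-0.001,0,0],0.02],[[0,0,0],[0,0,0],0.02],[[0,0,0],[0,0,0],0.02]]}}

```text
time_s: 17.3
eef_pos: [582.6, 161.0, 86.2]
eef_rot: [0.004, 0.763, 0.646, -0.004]
wrist_force: [-1.7, -5.2, -2.8]
gripper_width: 0.493
```

```bash
python3 -c "
from h import *
both('15')"
```

```text
[582.6 161.   86.2] [ 0.0039  0.7633  0.646  -0.0044] F [-1.7 -5.2 -2.8] t 17.3
axis: y0,slope y,z0,slope z [ 1.71660e+00 -3.10000e-03 -1.69127e+01 -2.30000e-03] res 0.41 11807
plunger max x [106.3 106.3 106.3 106.3 106.3] 4804
plunger at x=100: y,z -0.21 -24.96
flange x [77.7 79.9 82.5]
pitch tip-down deg 0.68 TCP hx,hy 0.46 0.84 F along -5.2
```

View pics/b15.png

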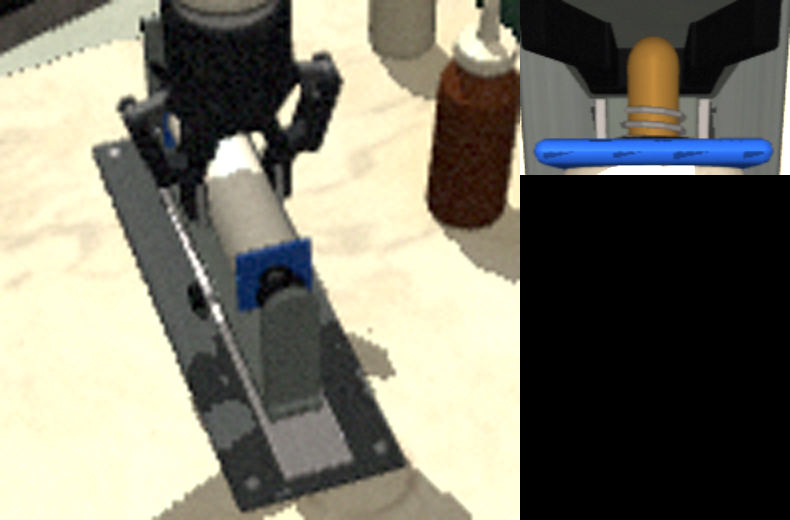

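Spring is in about 6 mm, smooth. The last 3 mm or so bring it home.

>>> {"fn": "apply_moves", "kwargs": {"targets": [[[0,0,0],[-0.001,0,0],0.02],[[0,0,0],[-0.001,0,0],0.02],[[0,0,0],[-0.0005,0,0],0.02],[[0,0,0],[-0.0005,0,0],0.02],[[0,0,0],[-0.0005,0,0],0.02],[[0,0,0],[0,0,0],0.02],[[0,0,0],[0,0,0],0.02],[[0,0,0],[0,0,0],0.02]]}}

```text
time_s: 18.07
eef_pos: [582.1, 158.3, 86.3]
eef_rot: [0.003, 0.763, 0.646, -0.004]
wrist_force: [-0.2, -4.4, -3.1]
gripper_width: 0.496
```

```bash
python3 -c "
from h import *
both('16')"
```

```text
[582.1 158.3  86.3] [ 0.0034  0.7632  0.6461 -0.0039] F [-0.2 -4.4 -3.1] t 18.0667
axis: y0,slope y,z0,slope z [ 1.60420e+00 -7.00000e-04 -1.69407e+01  2.00000e-04] res 0.41 11787
plunger max x [109.  109.  109.  109.1 109.1] 4996
plunger at x=100: y,z -0.12 -22.31
flange x [77.7 79.9 82.4]
pitch tip-down deg 0.59 TCP hx,hy 0.37 -1.88 F along -2.84
```

Nearly home. I'm lowering about 2 mm so both ends come to rest, with a touch more easing.

>>> {"fn": "apply_moves", "kwargs": {"targets": [[[0,0,0],[-0.0003,0,0.0005],0.02],[[0,0,0],[0,0,0.0005],0.02],[[0,0.1,0],[0,0,0.0005],0.02],[[0,0.1,0],[0,0,0.0005],0.02],[[0,0,0],[0,0,0.0003],0.02],[[0,0,0],[0,0,0],0.02],[[0,0,0],[0,0,0],0.02],[[0,0,0],[0,0,0],0.02]]}}

```text
time_s: 18.83
eef_pos: [582.1, 158.0, 84.2]
eef_rot: [0.002, 0.763, 0.646, -0.002]
wrist_force: [0.6, -3.6, -2.7]
gripper_width: 0.493
```

```bash
python3 -c "
from h import *
both('17')"
```

```text
[582.1 158.   84.2] [ 0.0023  0.7632  0.6461 -0.0024] F [ 0.6 -3.6 -2.7] t 18.8333
axis: y0,slope y,z0,slope z [ 1.68000e+00 -2.40000e-03 -1.69048e+01 -1.48000e-02] res 0.4 11879
plunger max x [109.4 109.4 109.5 109.5 109.5] 4904
plunger at x=100: y,z 0.55 -20.44
flange x [77.4 79.6 82. ]
pitch tip-down deg 0.38 TCP hx,hy 0.41 -2.14 F along -4.32
```

View pics/b17.png

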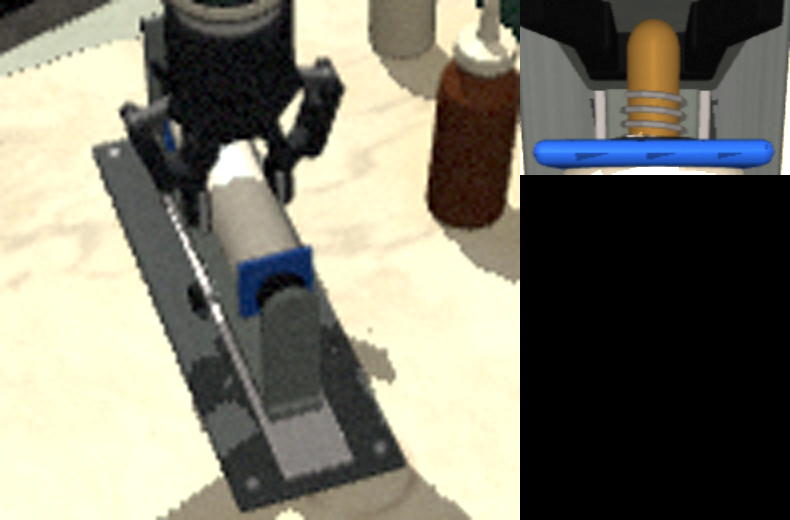

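Friction holds the plunger end about 1 mm high. A small tip-down nudge settles it on the slot floor.

>>> {"fn": "apply_moves", "kwargs": {"targets": [[[0,-0.2,0],[0,0,0.0003],0.02],[[0,-0.2,0],[0,0,0.0003],0.02],[[0,-0.2,0],[0,0,0],0.02],[[0,-0.2,0],[0,0,0],0.02],[[0,0,0],[-0.0002,0,0],0.02],[[0,0,0],[0,0,0],0.02],[[0,0,0],[0,0,0],0.02],[[0,0,0],[0,0,0],0.02]]}}

```text
time_s: 19.6
eef_pos: [581.9, 157.7, 83.3]
eef_rot: [0.007, 0.763, 0.646, -0.008]
wrist_force: [0.4, -3.5, -0.0]
gripper_width: 0.501
```

```bash
python3 -c "
from h import *
both('18')"
```

```text
[581.9 157.7  83.3] [ 0.0067  0.7632  0.6461 -0.008 ] F [ 0.4 -3.5 -0. ] t 19.6
axis: y0,slope y,z0,slope z [ 1.70520e+00 -2.80000e-03 -1.69612e+01 -2.22000e-02] res 0.4 11956
plunger max x [109.3 109.3 109.3 109.4 109.6] 4772
plunger at x=100: y,z 0.19 -28.55
flange x [77.3 79.5 82. ]
pitch tip-down deg 1.19 TCP hx,hy 0.28 -2.46 F along -4.31
```

The roll is level (about 0.1° net) with its axis at about 100.3 mm. The wrist now carries almost no weight, so it is resting in both cups with about 4 N of spring. Opening the fingers.

>>> {"fn": "apply_moves", "kwargs": {"targets": [[[0,0,0],[0,0,0],0.045],[[0,0,0],[0,0,0],0.05],[[0,0,0],[0,0,0],0.055],[[0,0,0],[0,0,0],0.065],[[0,0,0],[0,0,0],0.075],[[0,0,0],[0,0,0],0.0854],[[0,0,0],[0,0,0],0.0854],[[0,0,0],[0,0,0],0.0854]]}}

```text
time_s: 20.37
eef_pos: [581.9, 157.9, 83.4]
eef_rot: [0.007, 0.763, 0.646, -0.008]
wrist_force: [0.1, 0.1, -0.4]
gripper_width: 1.002
```

```bash
python3 -c "
from h import *
both('19')"
```

```text
[581.9 157.9  83.4] [ 0.0067  0.7632  0.6461 -0.0078] F [ 0.1  0.1 -0.4] t 20.3667
axis: y0,slope y,z0,slope z [ 1.59490e+00 -6.00000e-04 -1.62198e+01 -2.63000e-02] res 0.41 11822
plunger max x [109.4 109.4 109.4 109.4 109.6] 4801
plunger at x=100: y,z 0.83 -20.62
flange x [76.1 78.3 80.6]
pitch tip-down deg 1.18 TCP hx,hy 0.3 -2.33 F along 0.31
```

View pics/w19.png

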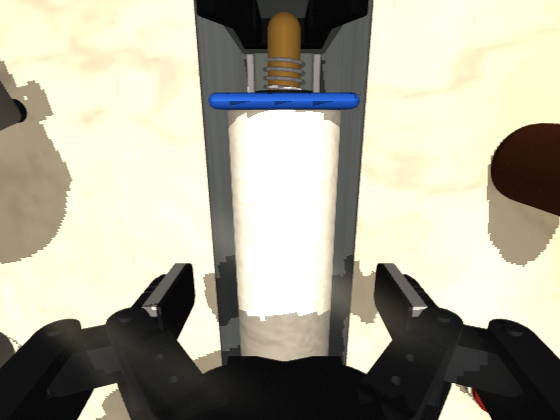

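Released, and the spring pushed the roll back about 1.4 mm. Backing up straight.

>>> {"fn": "apply_moves", "kwargs": {"targets": [[[0,0,0],[0,0,-0.006],0.0854],[[0,0,0],[0,0,-0.012],0.0854],[[0,0,0],[0,0,-0.02],0.0854],[[0,0,0],[0,0,-0.03],0.0854],[[0,0,0],[0,0,-0.03],0.0854],[[0,0,0],[0,0,-0.03],0.0854],[[0,0,0],[0,0,-0.02],0.0854],[[0,0,0],[0,0,-0.01],0.0854]]}}

```text
time_s: 21.13
eef_pos: [583.9, 161.3, 247.4]
eef_rot: [0.009, 0.763, 0.646, -0.004]
wrist_force: [0.5, 0.8, 0.8]
gripper_width: 1.0
```

>>> {"fn": "apply_moves", "kwargs": {"targets": [[[0,1.2,0],[-0.02,0,0],0.0854],[[0,0,0],[-0.03,0,0],0.0854],[[0,0,0],[-0.03,0,0],0.0854],[[0,0,0],[-0.02,0,0],0.0854],[[0,0,0],[0,0,0],0.0854],[[0,0,0],[0,0,0],0.0854],[[0,0,0],[0,0,0],0.0854],[[0,0,0],[0,0,0],0.0854]]}}

```text
time_s: 21.8
eef_pos: [565.9, 63.3, 241.6]
eef_rot: [-0.0, 0.763, 0.647, 0.0]
wrist_force: [-0.3, 0.1, -0.5]
gripper_width: 0.998
```

Run:
```python
from h import *
from station import *
from scipy.optimize import least_squares
w=wristcap('w20')
caps=[("wrist",w)]+[(n,dict(capture(n))) for n in("scene","top")]
ce=np.array([582.,160.2]);a=np.deg2rad(80.5);yd=np.array([np.cos(a),np.sin(a)]);xd=np.array([yd[1],-yd[0]])
for n,c in caps:
  W=world(c);x,y,z=W[...,0]-ce[0],W[...,1]-ce[1],W[...,2];hx=x*xd[0]+y*xd[1];hy=x*yd[0]+y*yd[1]
  I=c["color"].astype(int)
  k=(abs(hy)<65)&(abs(hx)<30)&(z>85)&(z<130);Q=np.stack([hx[k],hy[k],z[k]],1)
  f=least_squares(lambda p:np.hypot(Q[:,0]-p[0]-p[1]*Q[:,1],Q[:,2]-p[2]-p[3]*Q[:,1])-22,[0,0,100,0],loss='soft_l1')
  print(n,k.sum(),"hx0,yaw,z0,pitch",f.x.round(4),abs(f.fun).mean().round(2))
  b=(I[...,2]>I[...,0]+40)&(abs(hx)<35)&(abs(hy)<100)&(z>70)
  for s in(1,-1):
    q=b&(hy*s>0)
    if q.sum()>3:print(" flange",s,q.sum(),np.percentile(hy[q],[3,50,97]).round(1))
  br=(abs(hx)<8)&(hy>80)&(hy<108)&(z>92)&(z<112)&(I[...,0]>I[...,2]*1.5)&(I[...,0]>60)
  if br.sum():print(" brass",br.sum(),np.percentile(hy[br],[2,98]).round(1),"pz",z[br].max().round(1))
  q=(abs(hx)<24)&(abs(hx)>10)&(hy>90)&(hy<130)&(z>135)&(z<158)
  if q.sum():print(" plate",np.percentile(hy[q],[5,50,95]).round(1))
  if n=="scene": cv2.imwrite("pics/s20.png",cv2.convertScaleAbs(cv2.resize(c["color"][80:230,190:320],None,fx=4,fy=4,interpolation=cv2.INTER_CUBIC)[:,:,::-1],alpha=1.6))
  else: np.savez(n+"20.npz",**c)
  if n=="top": cv2.imwrite("pics/t20.png",cv2.convertScaleAbs(c["color"][:,:,::-1],alpha=1.4))
```

```text
[565.9  63.3 241.6] [-3.000e-04  7.628e-01  6.466e-01  1.000e-04] F [-0.3  0.1 -0.5] t 21.8
wrist 8514 hx0,yaw,z0,pitch [ 2.04710e+00 -1.10000e-03  9.95403e+01  4.90000e-03] 0.47
 flange -1 314 [-79.6 -77.4 -75.5]
scene 604 hx0,yaw,z0,pitch [ 2.02910e+00 -4.10000e-03  9.95072e+01  4.10000e-03] 1.21
 flange 1 31 [70.6 74.3 78.5]
 flange -1 112 [-84.8 -81.8 -78. ]
 plate [108.5 108.5 108.5]
top 517 hx0,yaw,z0,pitch [ 4.85800e-01 -1.00000e-02  9.75562e+01 -4.20000e-03] 1.57
 flange 1 30 [74.8 76.2 79.1]
 brass 31 [ 87.2 105.2] pz 110.2
 plate [105.5 106.6 108. ]
```

View pics/s20.png

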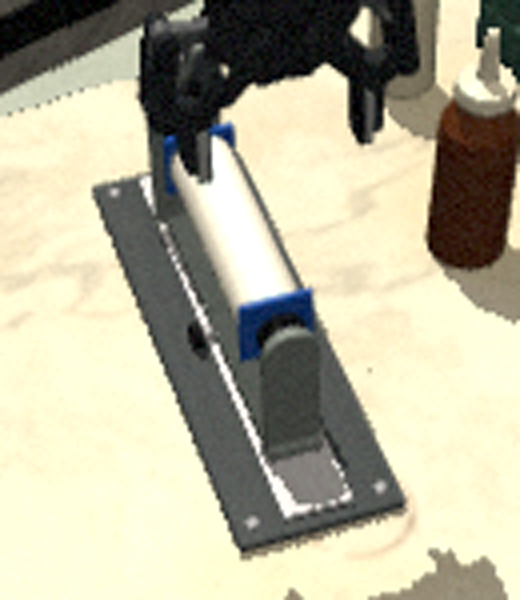

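View pics/w20.png

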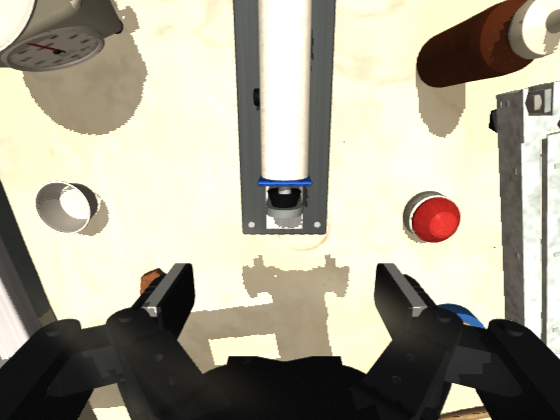

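The roll hangs level at z ≈ 99.5 with x offset ≤ 2 mm (the calibration bias is similar). I'm checking that the pin is home: the gap from flange outer face to cup mouth should be 8 mm.

Run:
```python
from h import *
c=np.load("w20.npz");W=world(c);I=c["color"]
ce=np.array([582.,160.2]);a=np.deg2rad(80.5);yd=np.array([np.cos(a),np.sin(a)]);xd=np.array([yd[1],-yd[0]])
x,y,z=W[...,0]-ce[0],W[...,1]-ce[1],W[...,2];hx=x*xd[0]+y*xd[1];hy=x*yd[0]+y*yd[1]
for r in range(176,222,2):
    print(r,[(round(float(hy[r,u]),1),round(float(z[r,u]),1),tuple(int(v) for v in I[r,u])) for u in(272,284,296)])
q=(abs(hx-2)<16)&(hy<-84)&(hy>-125)&(z>112)&(z<124);print("bracket top hy",np.percentile(hy[q],[2,50,98]),"hx",np.percentile(hx[q],[2,98]),z[q].max())
cv2.imwrite("pics/w20c.png",cv2.convertScaleAbs(cv2.resize(I[165:240,235:335],None,fx=7,fy=7,interpolation=cv2.INTER_CUBIC)[:,:,::-1],alpha=2))
t=np.load("top20.npz")["color"];cv2.imwrite("pics/t20c.png",cv2.convertScaleAbs(cv2.resize(t[170:255,105:275],None,fx=4.5,fy=4.5,interpolation=cv2.INTER_CUBIC)[:,:,::-1],alpha=2))
```

```text
176 [(-72.6, 117.2, (220, 225, 208)), (-71.8, 121.9, (220, 224, 226)), (-72.3, 119.2, (220, 221, 199))]
178 [(-74.2, 118.2, (220, 225, 206)), (-73.7, 121.1, (221, 225, 228)), (-74.0, 119.7, (220, 218, 195))]
180 [(-75.8, 119.4, (47, 59, 85)), (-75.6, 120.7, (127, 142, 150)), (-75.8, 119.3, (57, 65, 89))]
182 [(-76.8, 123.4, (34, 77, 159)), (-76.9, 122.7, (33, 76, 159)), (-76.8, 123.3, (34, 77, 161))]
184 [(-78.3, 124.8, (29, 67, 143)), (-78.8, 122.1, (28, 66, 143)), (-78.4, 124.0, (28, 66, 142))]
186 [(-100.5, 26.1, (51, 59, 68)), (-84.1, 105.2, (65, 69, 80)), (-100.8, 25.0, (51, 59, 69))]
188 [(-88.0, 95.9, (21, 22, 20)), (-85.9, 105.5, (93, 89, 86)), (-88.1, 95.5, (23, 24, 22))]
190 [(-89.1, 99.9, (5, 5, 5)), (-87.6, 106.4, (129, 124, 120)), (-89.3, 98.8, (4, 5, 5))]
192 [(-90.5, 102.0, (4, 6, 6)), (-90.1, 104.0, (172, 165, 160)), (-90.8, 100.9, (6, 5, 6))]
194 [(-89.6, 114.1, (11, 11, 11)), (-88.4, 119.3, (48, 47, 45)), (-89.2, 116.1, (11, 10, 11))]
196 [(-91.5, 114.3, (11, 11, 11)), (-90.2, 119.4, (14, 15, 15)), (-91.5, 114.0, (10, 10, 9))]
198 [(-93.6, 113.2, (9, 10, 10)), (-91.
[... 564 characters left out ...]
)), (-102.5, 121.8, (115, 118, 107)), (-103.4, 118.8, (104, 106, 97))]
212 [(-105.4, 118.4, (104, 107, 98)), (-104.4, 121.8, (129, 133, 121)), (-105.3, 118.5, (102, 105, 96))]
214 [(-107.0, 119.2, (105, 109, 99)), (-105.8, 123.1, (129, 132, 122)), (-107.2, 118.4, (99, 102, 92))]
216 [(-109.0, 118.8, (106, 109, 100)), (-107.8, 122.7, (129, 132, 121)), (-108.8, 119.7, (97, 99, 90))]
218 [(-144.1, 14.9, (210, 200, 194)), (-143.9, 15.5, (120, 119, 111)), (-143.7, 16.3, (119, 113, 108))]
220 [(-145.9, 17.6, (210, 201, 194)), (-146.4, 16.1, (119, 113, 108)), (-146.5, 15.7, (120, 114, 109))]
bracket top hy [-109.30845439 -101.79028886  -88.30718149] hx [-12.29502782  16.16088785] 123.74555246165039
```

View pics/w20c.png

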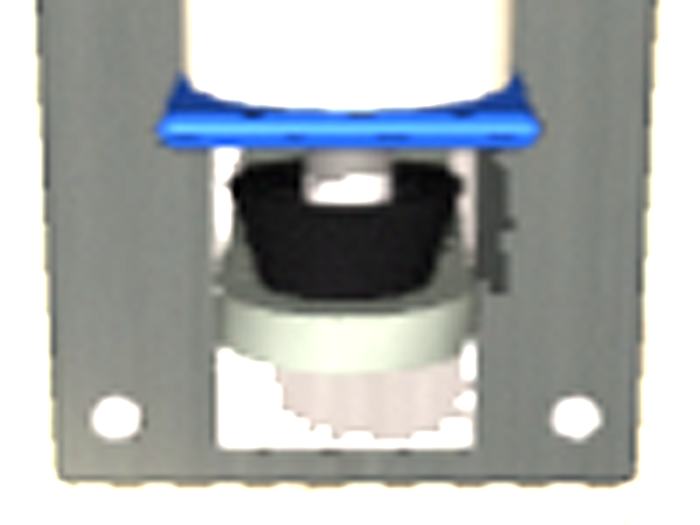

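View pics/t20c.png

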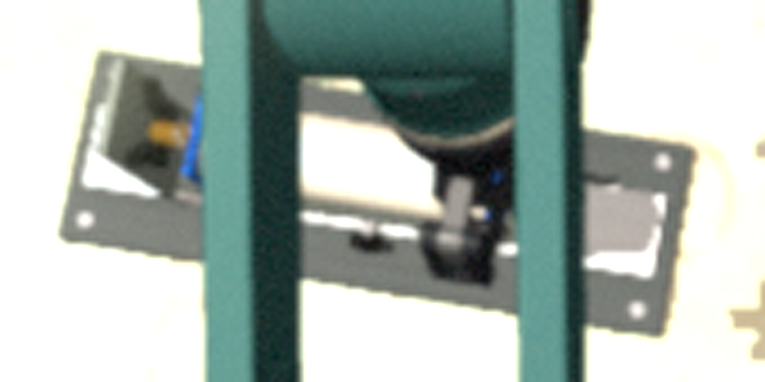

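Flange face to bracket back measures about 29.5 mm (30 expected when home), and flange to mouth about 8.6 mm (8 expected). The roll's x offset matches the bracket's own in the same view, so it is centred. Handing in.

```bash
python3 -c "
from station import *
print(close_job())"
```

```text
the job is handed in; nothing more can be done
None
```

The roll is fitted and released in the holder, and I handed the job in at about 22 s of the 64 s allowed. No verdict was reported.

**How it went in:** I gripped the roll at mid length and first tried sliding it down level against the left back plate. Friction pitched it about 1.4° in the pads, so I backed off. I then tilted the plunger end down about 10°, lowered it freely into the slot and squeezed the spring to about 15 mm. From there I swung the pin down in front of the round cup, eased off until the pin was home, settled both ends and let go. The largest wrist force I read was about 9 N.

**Last checks:**

| Check | Measured | Wanted |
|---|---|---|
| Axis height (wrist and scene cameras) | 99.5 mm | 100 ± 4 mm |
| Tilt and yaw (wrist and scene cameras) | within 0.005 rad | under 0.04 rad |
| Sideways offset (x), against the round-cup bracket in the same wrist view | about 0 mm | within 4 mm |
| Flange face to bracket back | about 29.5 mm | 30 mm when home |
| Flange face to cup mouth | about 8.6 mm | 8 mm when home |
| Plunger pushed in, if the pin is home | about 3–4 mm | 1.2–5.5 mm |

At hand-in the gripper was open, clear of everything and reading no force. The arm stayed clear of the other things on the table; I did not measure their final positions.

**Checks that disagreed:**
- **Camera bias:** the wrist and scene cameras put the roll 2.0 mm off in x from the base's centre. The bracket shows the same 2 mm offset in the wrist view, so I take this as calibration bias.
- **Top camera:** it read a lower axis height, 97.6 mm, and a yaw of 0.01 rad, but the arm partly blocked its view. Both are still within limits.
- **Plunger travel:** a rough wrist estimate just after release gave only about 1.4 mm pushed in. I trusted the flange-to-bracket measurements over it.

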